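Run the name plaques through the roller press

ROBOT

A 6-joint arm with a two-finger parallel gripper is mounted at the origin on the work surface. World frame = base frame: x ahead of the robot, y to its left, z up, the work surface at z = 0. Lengths are in m, angles in rad, forces in N, time in s.
With the tool pointing down it reaches from about 0.35 to 0.975 m from the base axis. Payload 4.9 kg.
Tool frame: the origin (TCP) lies on the centre line of the jaws, within the pads' length; the fingertips stand 14 mm ahead of it and the grasp point (between the pads) lies 5 mm behind it (manip.nose_length is the distance from the TCP to the fingertips, in m); z points along the fingers, y is the line along which they close (so a half turn about z gives the same grasp; the last joint's range is limited). The gripper opens to 85 mm and grips with 20 to 120 N. Pads are 22 mm wide; open, the fingers measure 114 mm over their backs; the gripper's body (76 mm by 85 mm) begins 54 mm behind the grasp point. The pads swing forward as they close: fully open they stand 13 mm farther back than shut.
Start: joints at [1.041, 0.053, 1.613, -0, 1.476, -0.119], TCP at [0.25, 0.573, 0.245] pointing down, gripper open.
Joint ranges: [-3.01, 3.01], [-1.01, 2.22], [0.06, 2.58], [-1.02, 4.17], [0.09, 2.62], [-3.14, 3.14]. Speed limits (rad/s): [2.57, 2.57, 3.14, 3.14, 3.14, 3.14].

INTERFACE

Orientations are given as a unit quaternion [w, x, y, z].
In Python, from plant import manip, imaging gives the robot as it stands.
- The arm moves only by the tool play_rows, never from a script. Its argument "commands" is a list of rows, each a list of 6 numbers: the shift along the tool's x, y, z in mm, then the turn, a rotation vector about the tool's x, y, z in degrees. A call has 1 to 5 rows; each row shifts and turns the commanded pose from where the row before left it, along the tool's axes as they then stand; what a row does not reach is not made up. A row lasts 1/12 s, in which the tool goes at most 41.7 mm and 7.16 degrees, less where a joint would pass 70% of its speed; a pose out of reach is approached as far as the arm can. A call is refused whole if a number of a shift passes 41.7 or a number of a turn 7.16, either way. A call with a gripper value outside its range is refused whole. "hand" is the finger opening in mm, from 0 to 85.4, set as the call begins (left out, the last holds). The fingers move at their own pace and stop on an object; the grip force is fixed at half the most. Time passes only in rows, so rows that do not move let the fingers close. It gives the time, the measured TCP pose, the force, the opening and the grip force at its end, in the units of the state.
- manip.state(): the state, without advancing time (a new reading comes with each control period).
- imaging.grab_frame(name): name is "scene" or "top"; returns a dict with "image" (384x512x3 uint8, red, green, blue), "fx", "fy", "cx", "cy" (pixels), "k1" (the pictures are not rectified: a ray, as slopes to the right and down, at radius r is drawn at 1 + k1 r^2 times it, then the intrinsics apply), "R" (3x3) and "t" (3): a world point X has camera coordinates R X + t. Camera axes: x right, y down, z forward; pixel columns grow to the right and rows downward; lengths in m; the calibration is good to about 2 mm. A picture is of the moment at which its call begins. There is no depth.
- manip.job_done(): hands the job in; it is judged then, once.
The state is a dict: "time": time; "joint_pos": joint angles; "joint_vel": joint speeds; "joint_efforts": joint torques, N m; "tool_pos": TCP position; "tool_rot": TCP orientation; "contact_force": force on the tool from outside, world axes, zero at the start; "ft_torque": the same for the moment, N m; "gripper_width": opening from 0.0 (shut) to 1.0 (fully open); "grasp_force": force on a finger pad.
Only numpy, scipy, OpenCV 4.12 (cv2) and the standard library are available. Lean on these libraries where they do the work, as an engineer would, in place of code of your own. Each camera call takes 0.05 s, during which the arm holds its last target. There are 200 camera calls.

TASK

Get the roller press ready at its loading end: swing its stabiliser leg fully out to its stop, lay every plaque flat in a compartment of the bed (one in each, tab in the notch), and unfold the crank's grip until it stands fully upright. Only then crank the bed under the roller all the way to its far stop, with the grip still upright. Finally fold the grip flat on the crank again, leaving the leg out, the plaques lying in their compartments and the inkstone and water cup where they are.

Things in the scene. Friction and masses are not known exactly. Their poses are not given: they have to be found in the camera images.
- plaque1_c (a point): Loose wooden name plaque, paper on its face: a flat block 100 x 44 x 16 mm with a tab 20 mm long, 18 mm wide and as thick in the middle of one short end; 60 g. This point is the centre of the 100 x 44 block, half-way up (8 mm above its underside). x points along it towards the tab (tab end at +70 mm), z up. 2 or 3 plaques are present; an absent one reads None.
- plaque2_c (a point): A second plaque, just like the first; same point and axes.
- plaque3_c (a point): A third plaque, just like the first; same point and axes.
- slot1 (a point): Compartment on the press's sliding bed; moves with it. The point is where the centre of a plaque's block comes when the plaque lies flat in it (8 mm above the compartment floor, 48 mm above the table). x points along the bed's travel, to the roller; z up. Recess 108 mm long (x), 52 mm wide (y), walls 7 mm high: a plaque has 4 mm play each way and stands 9 mm proud.
- slot2 (a point): The next compartment, 68 mm to the +y side of the first; same shape, point and axes. From the +x end of each recess (towards the roller) a notch 26 mm wide, open at the bed's edge, takes the tab; at the other end is only wall. Between the recesses is 16 mm of solid wall, 7 mm high. Any plaque fits any compartment.
- slot3 (a point): The third compartment, 68 mm to the +y side of the second; same shape, point and axes.
- bed (a joint): Travel of the bed, m: 0 at the loading end, 0.22 at the far end (stop) past the roller. It moves only through the crank: 0.11 m for each turn. The roller, 40 mm thick, lies across the bed's way 125 mm beyond the compartments' points, 2 mm above the plaques' tops.
- crank (a joint): Angle of the crank, rad: 0 at the loading end, grows clockwise seen from above to a stop at 12.57 (two turns). At 0 the crank arm points from the hub towards the hub's -x. Turns with less than 0.5 N m.
- hub (a point): Point on the vertical crank axis, level with the grip's pivot (151 mm above the table), on the grey gearbox (70 x 70 mm, top 118 mm high) at the +y end of the roller. Does not turn with the crank: x is the bed's travel direction, z up. The crank arm is a flat bar, 18 mm wide, top 138 mm above the table, reaching 60 mm from hub to pivot.
- grip (a joint): Fold angle of the crank's hinged grip, rad: 0 folded flat on the arm, pointing from the pivot back over the hub; 1.57 unfolded, standing upright (stop). The hinge axis is level, square to the arm. Stiff hinge (0.12 N m) that stays where it is left.
- grip_pivot (a point): Pivot of the grip at the end of the crank arm, 60 mm from the crank axis.
- grip_mid (a point): Point on the grip's axis, 55 mm from its pivot. The grip is a black round sleeve 22 mm thick that spins freely about its own axis and covers 13 to 86 mm from the pivot. x points from the pivot to the free end.
- leg (a joint): Angle of the stabiliser leg, rad: 0 folded along the press frame, 1.57 swung straight out from the press (stop). Vertical hinge, stiff (0.15 N m), stays where it is left. Grows anticlockwise seen from above.
- leg_hinge (a point): Point on the leg's vertical hinge axis, 50 mm above the table, on the -y side of the press. Fixed to the press: x is the bed's travel direction. At joint 0 the leg points to -x, at 1.57 to -y.
- leg_knob (a point): Centre of the upright black round knob at the leg's end: 22 mm thick, from 26 to 75 mm above the table (this point 50 mm above the table), 100 mm from the hinge axis. The leg's bar below it is 20 mm wide. The folded knob stands 29 mm clear of the press frame.
- inkstone: Black inkstone, 130 x 80 x 24 mm, loose; bystander. Origin under its centre.
- waterpot: Blue ceramic water cup, 80 mm wide, 70 mm high, loose; bystander. Origin under its centre.
Things that resemble listed ones, but are neither listed nor needed, are in the scene too. What is shaped like the part that bears plaque2_c but green is not meant.

How it is judged:
By the outcome, as a careful person would: the job done as asked, in the order asked, and still so for the second after the job is handed in, with the robot touching nothing.
Of plaque1, plaque2, plaque3 only 2 to 3 are there at a start; the rules pass over those that are not, and their reading is None.
At some moment in a run one of plaque1, plaque2, plaque3 may be knocked a few centimetres aside while the robot is not near it.
Once in a run the grip may slacken for a moment while it holds something.
It also fails if it takes over 208 s, if anything falls off the work surface, if the arm or the gripper's body presses on something with over 40 N, if the wrist force passes 120 N, or if a joint passes its speed limit or range.

## Working session

There is one attempt and no reset: what is moved stays moved. The work goes in short steps, Python scripts to look and compute and a tool call to move; the robot and the scene stay as the last step left them, time stands still between calls to the robot, and variables do not carry over. Pictures are saved under pics/ and viewed, at most 14 in all, crops included, and the job is handed in when it is done.

Besides the shell and the picture viewer there is one more tool, called after "Request:" as a command line: name --pt "numbers of a row" for each row, then --argument value for the rest. play_rows: Moves the arm, as the interface text tells. Its arguments: {"type":"object","properties":{"commands":{"type":"array","items":{"type":"array","items":{"type":"number"}}},"hand":{"type":"number"}},"required":["commands"]}

```bash
ls; mkdir -p pics; cat > h.py <<'E'
import numpy as np, cv2
from plant import manip, imaging
def grab(n):
    f=imaging.grab_frame(n); f['n']=n; return f
def ray(f,u,v):
    x=(u-f['cx'])/f['fx']; y=(v-f['cy'])/f['fy']
    a,b=x,y
    for _ in range(20):
        s=1+f['k1']*(a*a+b*b); a,b=x/s,y/s
    R=np.array(f['R']);t=np.array(f['t'])
    return -R.T@t, R.T@np.array([a,b,1.])
def onz(f,u,v,z):
    o,d=ray(f,u,v); return o+d*(z-o[2])/d[2]
def proj(f,X):
    c=np.array(f['R'])@np.array(X)+np.array(f['t']); a,b=c[0]/c[2],c[1]/c[2]
    s=1+f['k1']*(a*a+b*b); return f['cx']+f['fx']*a*s, f['cy']+f['fy']*b*s
def save(f,p): cv2.imwrite(p,cv2.cvtColor(f['image'],cv2.COLOR_RGB2BGR))
E
python3 - <<'E'
from h import *
for n in("top","scene"):
    f=grab(n); im=cv2.resize(f['image'],(800,600),interpolation=cv2.INTER_CUBIC)
    cv2.imwrite(f'pics/{n}0.png',im[:,:,::-1]); print(n,f['fx'],f['cx'],f['cy'],f['k1'],np.round(ray(f,f['cx'],f['cy']),3),np.round(f['R'],2).tolist())
print(manip.state(), manip.nose_length)
E
```

```text
pics
top 428.41600037728466 248.11838568519516 191.03193375140324 -0.05515367340120166 [[ 0.378  0.044  1.51 ]
 [ 0.091  0.006 -0.996]] [[-0.02, -1.0, -0.01], [-1.0, 0.03, -0.09], [0.09, 0.01, -1.0]]
scene 348.46136967066985 261.15669351448156 184.96436770574437 -0.050419079015578086 [[ 1.043  0.331  1.138]
 [-0.45  -0.231 -0.863]] [[-0.47, 0.88, 0.01], [0.76, 0.41, -0.51], [-0.45, -0.23, -0.86]]
{'time': 0.1, 'joint_pos': array([ 1.04100023e+00,  5.33332815e-02,  1.61414601e+00, -1.30304646e-05,
        1.47599829e+00, -1.18992275e-01]), 'joint_vel': array([-0.00122178,  0.00151378, -0.00219296,  0.00021797,  0.00360351,
        0.00139148]), 'joint_efforts': array([ 1.10633711e-03, -3.94904208e+01, -3.71363103e+01, -6.52835524e-05,
        3.93179100e-03,  1.23104599e-05]), 'tool_pos': array([0.24931866, 0.57253769, 0.244166  ]), 'tool_rot': array([-2.94248331e-04,  2.03959937e-01,  9.78978782e-01, -8.95374665e-04]), 'contact_force': array([1.0382803 , 0.00982234, 0.40270998]), 'ft_torque': array([ 0.00312823, -0.0170963 , -0.04156625]), 'grasp_force': 0.0, 'gripper_width': 0.997007195091237} 0.014
```

View pics/top0.png

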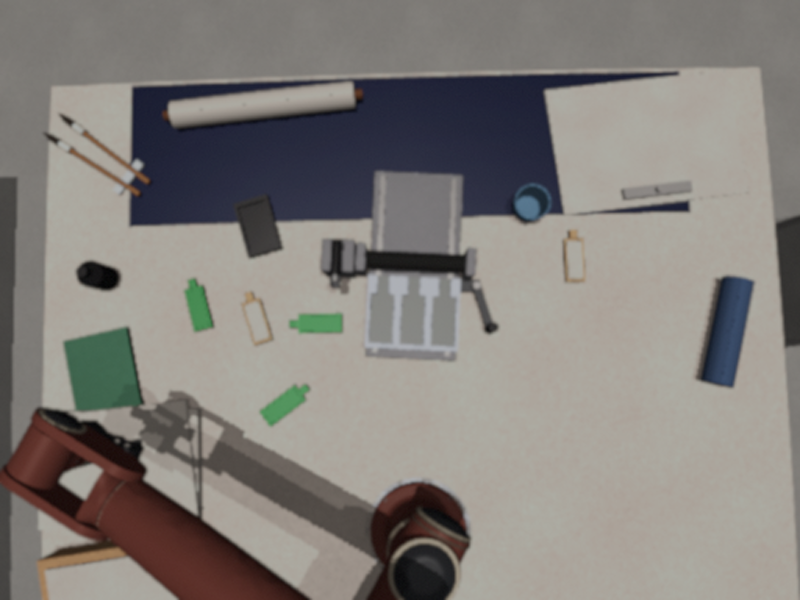

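View pics/scene0.png

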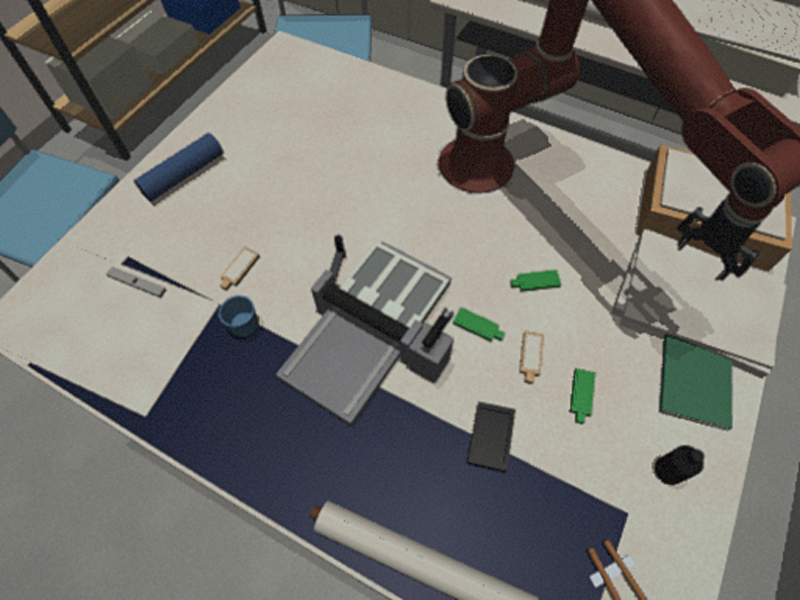

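The top view (800 px scale) shows two white-faced plaques at (574,258) and (257,320), with green decoys. The press is at (415,270), the leg knob at (490,328) and the crank at (340,262). Next I'll zoom in on the press.

```bash
python3 - <<'E'
from h import *
f=grab("top"); g=grab("scene")
a=cv2.resize(f['image'][105:235,200:325],None,fx=3.2,fy=3.2,interpolation=cv2.INTER_CUBIC)
b=cv2.resize(g['image'][145:275,170:295],None,fx=3.2,fy=3.2,interpolation=cv2.INTER_CUBIC)
cv2.imwrite('pics/c1.png',np.hstack([a,b])[:,:,::-1])
for h_,fr in(("top",f),("scene",g)):
    im=cv2.cvtColor(fr['image'],cv2.COLOR_RGB2HSV)
    m=cv2.inRange(im,(8,90,90),(22,255,255))
    m=cv2.morphologyEx(m,cv2.MORPH_CLOSE,np.ones((3,3)))
    for c in cv2.findContours(m,cv2.RETR_EXTERNAL,cv2.CHAIN_APPROX_NONE)[0]:
        if cv2.contourArea(c)>60:
            P=np.array([onz(fr,*p[0],.016)[:2] for p in c],np.float32)
            r=cv2.minAreaRect(P); print(h_,c.mean(0).round(),np.round(r[0],3),np.round(r[1],3),r[2],P.mean(0))
E
```

```text
top [[ 46. 361.]] [-0.05   0.758] [0.081 0.212] 28.17319107055664 [-0.05862994  0.7690649 ]
scene [[386. 367.]] [0.83  0.639] [0.094 0.01 ] 50.93357849121094 [0.8302792  0.63960755]
scene [[400. 365.]] [0.805 0.672] [0.115 0.01 ] 56.312557220458984 [0.8060235  0.67266566]
scene [[499. 145.]] [-0.205  0.778] [0.204 0.106] 8.842432975769043 [-0.17414661  0.8079735 ]
scene [[426. 115.]] [-0.193  0.51 ] [0.261 0.099] 9.298506736755371 [-0.18924527  0.49480957]
scene [[43. 67.]] [ 0.379 -1.194] [0.11  0.053] 78.52579498291016 [ 0.3758846 -1.1945429]
scene [[15. 17.]] [ 0.149 -1.65 ] [0.087 0.138] 86.6303482055664 [ 0.15485519 -1.6516346 ]
scene [[117.  42.]] [ 0.036 -0.994] [0.694 0.025] 0.46501046419143677 [ 0.05350292 -0.9934776 ]
scene [[69. 17.]] [ 0.017 -1.371] [0.025 0.348] 89.71720886230469 [ 0.01810931 -1.37105   ]
scene [[37.  3.]] [ 0.018 -1.633] [0.086 0.108] 24.82708740234375 [ 0.00490668 -1.6381742 ]
```

View pics/c1.png

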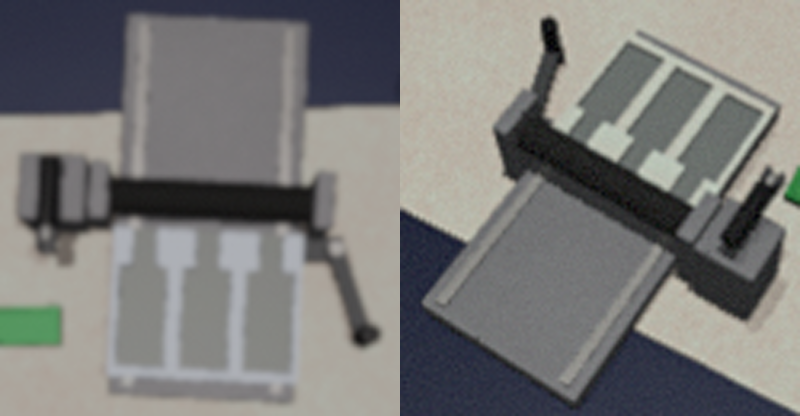

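The zoom shows three recesses. Slot1, on the -y (right) side, is at crop (270,315), slot2 at (205,315) and slot3 at (140,315). The grip is folded over the hub, the crank arm end is at (45,240), and the leg knob at (363,333) is swung only slightly out.

```bash
python3 - <<'E'
from h import *
f=grab("top"); g=grab("scene")
def up(fr,u,v,s=40): return cv2.resize(fr['image'][v-s//2:v+s//2,u-s//2:u+s//2],(400,300) if 0 else (300,300),interpolation=cv2.INTER_CUBIC)
cv2.imwrite('pics/c2.png',np.vstack([np.hstack([up(f,164,203),up(f,367,165)]),np.hstack([up(g,340,227,50),up(g,153,171,50)])])[:,:,::-1])
hsv=cv2.cvtColor(f['image'],cv2.COLOR_RGB2HSV)
def c(x,y): return int(200+x/3.2),int(105+y/3.2)
for p in [(270,315),(205,315),(140,315),(172,330),(240,250),(363,333),(30,380),(345,280)]:
    u,v=c(*p); print(p,f['image'][v,u],hsv[v,u])
for v in range(195,215,3): print([tuple(int(k) for k in hsv[v,u]) for u in range(152,178,2)])
E
```

```text
(270, 315) [132 133 129] [ 38   8 133]
(205, 315) [134 134 130] [ 30   8 134]
(140, 315) [135 136 132] [ 38   8 136]
(172, 330) [173 176 181] [109  11 181]
(240, 250) [173 176 181] [109  11 181]
(363, 333) [41 41 39] [30 12 41]
(30, 380) [172 166 157] [ 18  22 172]
(345, 280) [78 77 77] [ 0  3 78]
[(18, 22, 171), (16, 44, 164), (16, 61, 162), (17, 29, 166), (19, 21, 172), (22, 16, 172), (25, 16, 171), (18, 56, 156), (16, 44, 140), (15, 24, 171), (17, 24, 172), (16, 22, 172), (17, 21, 172)]
[(18, 22, 172), (17, 29, 167), (17, 50, 163), (23, 18, 170), (22, 16, 172), (22, 16, 173), (24, 15, 172), (20, 32, 168), (18, 65, 141), (18, 23, 163), (18, 22, 172), (21, 19, 172), (19, 21, 172)]
[(17, 24, 172), (16, 25, 171), (16, 48, 161), (18, 27, 170), (19, 16, 173), (24, 15, 172), (22, 16, 173), (25, 17, 170), (19, 57, 153), (18, 35, 145), (19, 21, 171), (19, 21, 172), (20, 18, 172)]
[(18, 22, 172), (17, 21, 171), (17, 30, 168), (16, 50, 168), (23, 18, 172), (25, 16, 172), (24, 15, 172), (20, 18, 172), (18, 34, 167), (18, 61, 147), (18, 20, 165), (20, 18, 172), (23, 18, 172)]
[(19, 21, 172), (21, 19, 172), (18, 22, 171), (16, 48, 165), (18, 27, 169), (22, 16, 173), (22, 16, 172), (22, 16, 172), (23, 18, 171), (18, 61, 154), (17, 36, 143), (17, 24, 172), (21, 19, 172)]
[(16, 22, 172), (21, 19, 172), (21, 19, 173), (18, 27, 169), (18, 45, 165), (18, 19, 171), (22, 16, 172), (24, 15, 172), (27, 13, 172), (19, 32, 165), (17, 65, 134), (18, 20, 164), (18, 19, 172)]
[(18, 22, 172), (18, 22, 172), (18, 22, 172), (18, 22, 171), (16, 50, 163), (17, 29, 169), (22, 16, 172), (24, 15, 172), (22, 16, 172), (19, 21, 170), (17, 64, 152), (18, 29, 151), (17, 21, 172)]
```

View pics/c2.png

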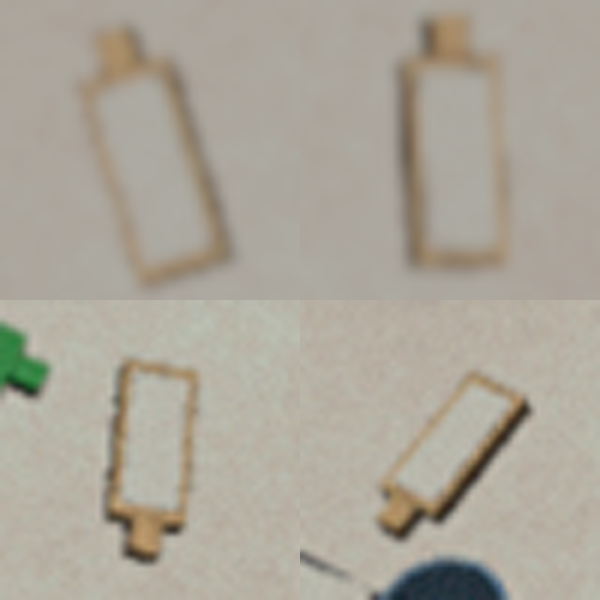

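Two plaques are clearly visible, both with the tab toward +x. I'll compute the poses from the paper areas, recess floors, knob and grip.

```bash
cat >> h.py <<'E'
def rect(P):
    r=cv2.minAreaRect(np.array(P,np.float32)); b=cv2.boxPoints(r)
    e=[b[1]-b[0],b[2]-b[1]]; l=max(e,key=np.linalg.norm); a=np.degrees(np.arctan2(l[1],l[0])); a=(a+90)%180-90
    return np.round(r[0],4),np.round(sorted(r[1]),4),round(float(a),1)
def plaques(f,zt=.016,s=34):
    """paper regions enclosed by wooden rim"""
    im=cv2.resize(f['image'],None,fx=4,fy=4,interpolation=cv2.INTER_CUBIC)
    h=cv2.cvtColor(im,cv2.COLOR_RGB2HSV); m=((h[...,1]>s)&(h[...,0]>10)&(h[...,0]<24)).astype(np.uint8)*255
    cs,hi=cv2.findContours(m,cv2.RETR_CCOMP,cv2.CHAIN_APPROX_NONE); out=[]
    for c,q in zip(cs,hi[0]):
        if q[3]>=0 and 600<cv2.contourArea(c)<4500:
            P=[onz(f,(p[0][0]-1.5)/4,(p[0][1]-1.5)/4,zt)[:2] for p in c]; out.append(rect(P))
    return out
E
python3 - <<'E'
from h import *
f=grab("top"); g=grab("scene")
for fr in(f,g): print(fr['n'],*plaques(fr),sep='\n')
im=cv2.resize(f['image'],None,fx=4,fy=4,interpolation=cv2.INTER_CUBIC)
h=cv2.cvtColor(im,cv2.COLOR_RGB2HSV)
m=((h[...,2]<152)&(h[...,2]>112)&(h[...,1]<16)).astype(np.uint8)*255
m[:680]=0;m[920:]=0;m[:,:900]=0;m[:,1200:]=0
for c in cv2.findContours(cv2.morphologyEx(m,cv2.MORPH_OPEN,np.ones((9,9))),cv2.RETR_EXTERNAL,2)[0]:
    if cv2.contourArea(c)>1500: print('rec',rect([onz(f,(p[0][0]-1.5)/4,(p[0][1]-1.5)/4,.04)[:2] for p in c]))
for nm,fr,box in(('top',f,(200,145,330,215)),('scene',g,(200,140,300,240))):
    x0,y0,x1,y1=box; v=cv2.cvtColor(fr['image'],cv2.COLOR_RGB2HSV)[y0:y1,x0:x1,2]
    n,l,st,ce=cv2.connectedComponentsWithStats((v<58).astype(np.uint8))
    for i in range(1,n):
        if st[i,4]>15: print(nm,st[i],ce[i]+[x0,y0],np.round(onz(fr,*(ce[i]+[x0,y0]),.075),3),np.round(onz(fr,*(ce[i]+[x0,y0]),.16),3))
E
```

```text
top
(array([0.4722, 0.3499]), array([0.0336, 0.0849]), 17.3)
(array([ 0.5933, -0.3707]), array([0.0336, 0.0847]), 0.2)
scene
(array([0.4712, 0.3514]), array([0.0338, 0.0857]), 16.7)
(array([ 0.5927, -0.3688]), array([0.0341, 0.0854]), 1.1)
rec (array([0.3905, 0.0074]), array([0.0196, 0.1974]), 85.6)
rec (array([ 0.4845, -0.0688]), array([0.0518, 0.1552]), -3.7)
rec (array([ 0.4897, -0.0011]), array([0.0519, 0.1556]), -4.5)
rec (array([0.4938, 0.0677]), array([0.0529, 0.1538]), -3.8)
top [  9   9  92  26 886] [256.89390519 167.59142212] [0.588 0.021 0.075] [0.575 0.022 0.16 ]
top [111  62   6   6  26] [313.26923077 209.19230769] [ 0.442 -0.164  0.075] [ 0.439 -0.152  0.16 ]
scene [14 11  7 14 51] [217.         156.96078431] [ 0.461 -0.155  0.075] [ 0.507 -0.116  0.16 ]
scene [   0   35   89   65 1286] [239.6088647  208.07076205] [0.605 0.024 0.075] [0.64  0.049 0.16 ]
scene [ 70  61  19  25 166] [277.95783133 212.77710843] [0.559 0.147 0.075] [0.598 0.162 0.16 ]
```

```bash
cat >> h.py <<'E'
from scipy.spatial.transform import Rotation as Ro
def tri(f,p,g,q):
    o1,d1=ray(f,*p);o2,d2=ray(g,*q); A=np.c_[d1,-d2]; s=np.linalg.lstsq(A,o2-o1,rcond=None)[0]
    return np.round((o1+d1*s[0]+o2+d2*s[1])/2,4), round(1e3*np.linalg.norm(o1+d1*s[0]-o2-d2*s[1]),1)
def cur():
    s=manip.state(); w,x,y,z=s['tool_rot']; return s['tool_pos'],Ro.from_quat([x,y,z,w])
def down(yaw):  # tool z down, tool y at world angle yaw (deg)
    a=np.radians(yaw); y=np.array([np.cos(a),np.sin(a),0]);z=np.array([0,0,-1.]); return Ro.from_matrix(np.c_[np.cross(y,z),y,z])
def rows(wps,p=None,R=None,step=38,ang=7.0):
    """print rows through waypoints [(pos,Rot)]"""
    if p is None: p,R=cur()
    for P,Q in wps:
        P=np.array(P); rv=(R.inv()*Q).as_rotvec(degrees=True)
        n=max(1,int(np.ceil(max(np.linalg.norm(P-p)*1e3/step,np.linalg.norm(rv)/ang)-1e-6)))
        out=[]
        for i in range(n):
            Ri=R*Ro.from_rotvec(rv*i/n,degrees=True); d=Ri.inv().apply((P-p)/n)*1e3
            out.append([round(float(v),1) for v in np.r_[d,rv/n]])
        for i in range(0,n,5): print(out[i:i+5])
        print('--'); p,R=P,Q
E
python3 - <<'E'
from h import *
f=grab("top"); g=grab("scene")
def dark(fr,x0,y0,x1,y1,t=45):
    im=cv2.resize(fr['image'],None,fx=4,fy=4,interpolation=cv2.INTER_CUBIC)
    m=np.zeros(im.shape[:2],np.uint8); m[y0*4:y1*4,x0*4:x1*4]=im[y0*4:y1*4,x0*4:x1*4].max(2)<t
    n,l,st,ce=cv2.connectedComponentsWithStats(m); i=1+st[1:,4].argmax()
    r=cv2.minAreaRect(np.argwhere(l==i)[:,::-1].astype(np.float32)); 
    return (np.array(r[0])-1.5)/4,(cv2.boxPoints(r)-1.5)/4
for t in (45,55):
    a,ab=dark(f,205,148,226,186,t); b,bb=dark(g,268,195,295,230,t); print(a,b,tri(f,a,g,b)); print(ab.round(1).tolist(),bb.round(1).tolist())
    print([onz(f,*p,.155)[:2].round(4).tolist() for p in ab],[onz(g,*p,.155)[:2].round(4).tolist() for p in bb])
print('hinge',onz(f,304.5,181,.04).round(3))
# blob of roller for hub y / x check
print('gearbox corners',[onz(f,200+x/3.2,105+y/3.2,.118)[:2].round(3).tolist() for x,y in((20,155),(85,155),(85,215),(20,225))])
E
```

```text
[218.32176208 165.21662903] [278.4597168  212.14678955] (array([0.5874, 0.1526, 0.1378]), np.float64(12.7))
[[209.3000030517578, 175.3000030517578], [211.39999389648438, 153.60000610351562], [227.39999389648438, 155.1999969482422], [225.3000030517578, 176.8000030517578]] [[267.8999938964844, 221.1999969482422], [283.29998779296875, 199.10000610351562], [289.1000061035156, 203.10000610351562], [273.6000061035156, 225.1999969482422]]
[[0.5555, 0.1749], [0.6253, 0.1671], [0.6189, 0.1158], [0.5492, 0.1239]] [[0.6359, 0.1464], [0.5442, 0.1545], [0.5486, 0.1769], [0.6396, 0.1681]]
[218.4493866  165.52320862] [278.88317871 211.64585876] (array([0.586 , 0.1526, 0.1391]), np.float64(13.8))
[[208.6999969482422, 175.39999389648438], [211.6999969482422, 153.3000030517578], [228.1999969482422, 155.60000610351562], [225.1999969482422, 177.6999969482422]] [[267.5, 221.5], [284.20001220703125, 197.5], [290.29998779296875, 201.8000030517578], [273.6000061035156, 225.8000030517578]]
[[0.555, 0.1768], [0.6261, 0.1659], [0.6173, 0.1132], [0.5463, 0.1243]] [[0.6375, 0.1459], [0.5378, 0.1545], [0.5424, 0.1783], [0.6413, 0.1688]]
hinge [ 0.542 -0.143  0.04 ]
gearbox corners [[0.633, 0.187], [0.631, 0.12], [0.569, 0.122], [0.56, 0.188]]
```

```bash
python3 - <<'E'
from h import *
rows([([.444,-.168,.22],down(-75.7))],step=40,ang=7.1)
rows([([.444,-.168,.047],down(-75.7))],p=np.array([.444,-.168,.22]),R=down(-75.7))
h=np.array([.542,-.143])
w=[]
for a in np.arange(18.3,91,6.0)[1:].tolist()+[92]:
    b=np.radians(180+a-4); w.append(((h[0]+.1*np.cos(b),h[1]+.1*np.sin(b),.047),down(-94+a)))
rows(w,p=np.array([.444,-.168,.047]),R=down(-75.7))
E
```

```text
[[-22.6, -28.7, 1.2, -0.0, 0.0, 6.8], [-25.8, -25.8, 1.2, -0.0, 0.0, 6.8], [-28.7, -22.6, 1.2, -0.0, 0.0, 6.8], [-31.1, -19.0, 1.2, -0.0, 0.0, 6.8], [-33.1, -15.2, 1.2, -0.0, 0.0, 6.8]]
[[-34.7, -11.2, 1.2, -0.0, 0.0, 6.8], [-35.8, -7.0, 1.2, -0.0, 0.0, 6.8], [-36.4, -2.8, 1.2, -0.0, 0.0, 6.8], [-36.4, 1.5, 1.2, -0.0, 0.0, 6.8], [-36.0, 5.8, 1.2, -0.0, 0.0, 6.8]]
[[-35.1, 10.0, 1.2, -0.0, 0.0, 6.8], [-33.7, 14.1, 1.2, -0.0, 0.0, 6.8], [-31.8, 17.9, 1.2, -0.0, 0.0, 6.8], [-29.4, 21.6, 1.2, -0.0, 0.0, 6.8], [-26.7, 24.9, 1.2, -0.0, 0.0, 6.8]]
[[-23.6, 27.9, 1.2, -0.0, 0.0, 6.8], [-20.1, 30.4, 1.2, -0.0, 0.0, 6.8], [-16.4, 32.6, 1.2, -0.0, 0.0, 6.8], [-12.4, 34.3, 1.2, -0.0, 0.0, 6.8], [-8.3, 35.5, 1.2, -0.0, 0.0, 6.8]]
[[-4.0, 36.3, 1.2, -0.0, 0.0, 6.8]]
--
[[0.0, 0.0, 34.6, 0.0, 0.0, 0.0], [0.0, 0.0, 34.6, 0.0, 0.0, 0.0], [0.0, 0.0, 34.6, 0.0, 0.0, 0.0], [0.0, 0.0, 34.6, 0.0, 0.0, 0.0], [0.0, 0.0, 34.6, 0.0, 0.0, 0.0]]
--
[[1.7, 10.4, 0.0, 0.0, 0.0, -6.0]]
--
[[0.5, 10.5, 0.0, 0.0, 0.0, -6.0]]
--
[[0.5, 10.5, 0.0, 0.0, 0.0, -6.0]]
--
[[0.5, 10.5, 0.0, 0.0, 0.0, -6.0]]
--
[[0.5, 10.5, 0.0, 0.0, 0.0, -6.0]]
--
[[0.5, 10.5, 0.0, 0.0, 0.0, -6.0]]
--
[[0.5, 10.5, 0.0, 0.0, 0.0, -6.0]]
--
[[0.5, 10.5, 0.0, 0.0, 0.0, -6.0]]
--
[[0.5, 10.5, 0.0, 0.0, 0.0, -6.0]]
--
[[0.5, 10.5, 0.0, 0.0, 0.0, -6.0]]
--
[[0.5, 10.5, 0.0, 0.0, 0.0, -6.0]]
--
[[0.5, 10.5, 0.0, 0.0, 0.0, -6.0]]
--
[[0.0, 3.0, 0.0, 0.0, 0.0, -1.7]]
--
```

Request:
play_rows --pt "-22.6 -28.7 1.2 0 0 6.8" --pt "-25.8 -25.8 1.2 0 0 6.8" --pt "-28.7 -22.6 1.2 0 0 6.8" --pt "-31.1 -19 1.2 0 0 6.8" --pt "-33.1 -15.2 1.2 0 0 6.8" --hand 45

```text
time: 0.92
tool_pos: [0.2957, 0.395, 0.2393]
tool_rot: [0.0, 0.484, 0.875, 0.0]
contact_force: [0.3, -0.1, -0.2]
gripper_width: 0.528
grasp_force: 0.0
```

Request:
play_rows --pt "-34.7 -11.2 1.2 0 0 6.8" --pt "-35.8 -7 1.2 0 0 6.8" --pt "-36.4 -2.8 1.2 0 0 6.8" --pt "-36.4 1.5 1.2 0 0 6.8" --pt "-36 5.8 1.2 0 0 6.8"

```text
time: 1.33
tool_pos: [0.3414, 0.2184, 0.2335]
tool_rot: [0.0, 0.718, 0.696, 0.001]
contact_force: [0.0, -0.5, -0.0]
gripper_width: 0.526
grasp_force: 0.0
```

Request:
play_rows --pt "-35.1 10 1.2 0 0 6.8" --pt "-33.7 14.1 1.2 0 0 6.8" --pt "-31.8 17.9 1.2 0 0 6.8" --pt "-29.4 21.6 1.2 0 0 6.8" --pt "-26.7 24.9 1.2 0 0 6.8"

```text
time: 1.75
tool_pos: [0.3866, 0.0414, 0.2277]
tool_rot: [0.0, 0.891, 0.455, 0.001]
contact_force: [-0.3, 1.0, 0.5]
gripper_width: 0.528
grasp_force: 0.0
```

Request:
play_rows --pt "-23.6 27.9 1.2 0 0 6.8" --pt "-20.1 30.4 1.2 0 0 6.8" --pt "-16.4 32.6 1.2 0 0 6.8" --pt "-12.4 34.3 1.2 0 0 6.8" --pt "-8.3 35.5 1.2 0 0 6.8"

```text
time: 2.17
tool_pos: [0.4313, -0.1358, 0.2216]
tool_rot: [0.0, 0.985, 0.174, 0.0]
contact_force: [0.8, 0.9, -0.1]
gripper_width: 0.527
grasp_force: 0.0
```

Request:
play_rows --pt "-4 36.3 1.2 0 0 6.8" --pt "0 0 0 0 0 0" --pt "0 0 0 0 0 0"

```text
time: 2.42
tool_pos: [0.44, -0.1705, 0.22]
tool_rot: [-0.0, 0.993, 0.118, -0.0]
contact_force: [-0.2, 0.0, -0.2]
gripper_width: 0.526
grasp_force: 0.0
```

```bash
python3 - <<'E'
from h import *
p,R=cur(); print(p,R.as_matrix().round(3).tolist(),manip.state()['joint_pos'].round(2)); rows([([.444,-.168,.047],down(-75.7))])
E
```

```text
[ 0.44003552 -0.17053801  0.21997516] [[0.972, 0.234, -0.001], [0.234, -0.972, 0.001], [-0.001, -0.001, -1.0]] [-0.53 -0.31  1.99  0.    1.47  0.81]
[[0.9, -0.3, 34.6, -0.0, 0.0, -0.2], [0.9, -0.3, 34.6, -0.0, 0.0, -0.2], [0.9, -0.3, 34.6, -0.0, 0.0, -0.2], [0.9, -0.3, 34.6, -0.0, 0.0, -0.2], [0.9, -0.3, 34.6, -0.0, 0.0, -0.2]]
--
```

Request:
play_rows --pt "0.9 -0.3 34.6 0 0 0" --pt "0.9 -0.3 34.6 0 0 0" --pt "0.9 -0.3 34.6 0 0 0" --pt "0.9 -0.3 34.6 0 0 0" --pt "0.9 -0.3 34.6 0 0 0"

```text
time: 2.83
tool_pos: [0.4442, -0.1653, 0.0462]
tool_rot: [0.0, 0.993, 0.12, 0.001]
contact_force: [0.6, -0.2, -0.2]
gripper_width: 0.531
grasp_force: 0.0
```

Request:
play_rows --pt "0 0 0 0 0 0" --pt "0 0 0 0 0 0" --pt "0 0 0 0 0 0" --pt "0 0 0 0 0 0" --hand 28

```text
time: 3.17
tool_pos: [0.4462, -0.1673, 0.0503]
tool_rot: [0.001, 0.993, 0.119, 0.002]
contact_force: [0.7, -0.3, 0.7]
gripper_width: 0.327
grasp_force: 0.0
```

```bash
python3 - <<'E'
from h import *
f=grab("top"); g=grab("scene")
a=cv2.resize(f['image'][140:260,260:380],(400,400),interpolation=cv2.INTER_CUBIC)
b=cv2.resize(g['image'][80:200,150:270],(400,400),interpolation=cv2.INTER_CUBIC)
cv2.imwrite('pics/c3.png',np.hstack([a,b])[:,:,::-1])
E
```

```text
(no output)
```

View pics/c3.png

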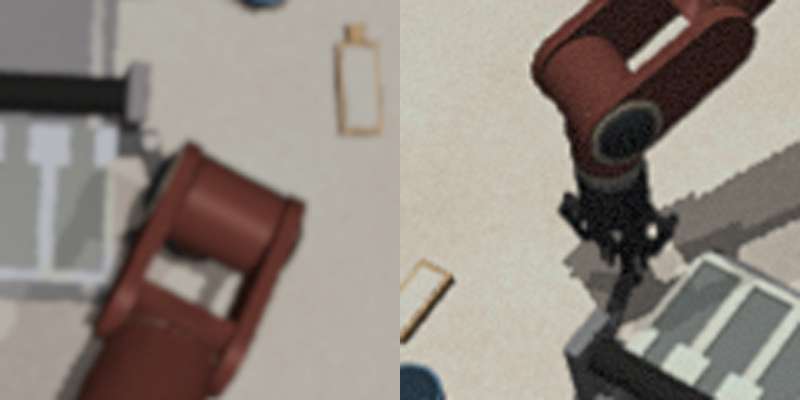

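The scene crop shows the fingers straddling the knob at (630,265). The plaques haven't moved, so I'll swing the leg now.

Request:
play_rows --pt "1.5 10 0 0 0 -6" --pt "0.5 10.5 0 0 0 -6" --pt "0.5 10.5 0 0 0 -6" --pt "0.5 10.5 0 0 0 -6"

```text
time: 3.6
tool_pos: [0.4637, -0.2041, 0.0488]
tool_rot: [0.0, 0.946, 0.325, 0.001]
contact_force: [0.2, 1.7, 1.1]
gripper_width: 0.326
grasp_force: 0.8
```

Request:
play_rows --pt "0.5 10.5 0 0 0 -6" --pt "0.5 10.5 0 0 0 -6" --pt "0.5 10.5 0 0 0 -6" --pt "0.5 10.5 0 0 0 -6"

```text
time: 3.93
tool_pos: [0.4954, -0.2313, 0.0486]
tool_rot: [0.0, 0.857, 0.515, 0.0]
contact_force: [-0.6, 2.2, 0.7]
gripper_width: 0.326
grasp_force: 0.8
```

Request:
play_rows --pt "0.5 10.5 0 0 0 -6" --pt "0.5 10.5 0 0 0 -6" --pt "0.5 10.5 0 0 0 -6"

```text
time: 4.18
tool_pos: [0.5249, -0.2417, 0.0485]
tool_rot: [0.0, 0.766, 0.642, 0.0]
contact_force: [-1.4, 0.5, 0.6]
gripper_width: 0.325
grasp_force: 0.8
```

Request:
play_rows --pt "0 5 0 0 0 -3" --pt "0 0 0 0 0 0" --pt "0 0 0 0 0 0"

```text
time: 4.43
tool_pos: [0.5299, -0.2427, 0.0484]
tool_rot: [0.001, 0.751, 0.66, 0.0]
contact_force: [1.3, 0.3, 0.1]
gripper_width: 0.324
grasp_force: 0.0
```

Request:
play_rows --pt "0 3 0 0 0 0" --pt "0 0 0 0 0 0"

```text
time: 4.6
tool_pos: [0.5323, -0.2428, 0.0477]
tool_rot: [0.0, 0.751, 0.66, 0.0]
contact_force: [-0.6, 0.2, -0.6]
gripper_width: 0.327
grasp_force: 0.0
```

Request:
play_rows --pt "0 3 0 0 0 0" --pt "0 0 0 0 0 0"

```text
time: 4.77
tool_pos: [0.5347, -0.243, 0.0472]
tool_rot: [-0.0, 0.751, 0.66, -0.0]
contact_force: [-2.6, -0.5, 1.5]
gripper_width: 0.33
grasp_force: 1.6
```

Request:
play_rows --pt "0 2 0 0 0 0" --pt "0 0 0 0 0 0"

```text
time: 4.93
tool_pos: [0.5348, -0.243, 0.047]
tool_rot: [-0.003, 0.751, 0.66, -0.002]
contact_force: [-10.7, 1.2, 7.4]
gripper_width: 0.333
grasp_force: 5.4
```

Request:
play_rows --pt "0 2 0 0 0 0" --pt "0 0 0 0 0 0"

```text
time: 5.1
tool_pos: [0.5349, -0.243, 0.0468]
tool_rot: [-0.005, 0.751, 0.661, -0.004]
contact_force: [-17.7, 1.9, 13.1]
gripper_width: 0.328
grasp_force: 9.1
```

Request:
play_rows --pt "0 2 0 0 0 0" --pt "0 0 0 0 0 0"

```text
time: 5.27
tool_pos: [0.5349, -0.243, 0.0467]
tool_rot: [-0.007, 0.751, 0.661, -0.005]
contact_force: [-24.8, 2.3, 17.7]
gripper_width: 0.332
grasp_force: 12.7
```

```bash
python3 - <<'E'
from h import *
p,R=cur(); D=down(-89.3)
f=grab("top"); print(plaques(f))
a=p+[-.008,.0005,0]
rows([(a,down(-8)),([a[0],a[1],.12],down(-8)),([.593,-.37,.12],D),([.593,-.37,.04],D)])
E
```

```text
[(array([0.4722, 0.3498]), array([0.0341, 0.0854]), 17.0)]
[[-0.5, -8.0, 0.2, -1.0, -0.1, 0.7]]
--
[[0.0, 0.0, -36.7, 0.0, 0.0, 0.0], [0.0, 0.0, -36.7, 0.0, 0.0, 0.0]]
--
[[-9.8, 6.9, 0.0, 0.0, 0.0, 6.8], [-8.9, 8.0, 0.0, 0.0, 0.0, 6.8], [-7.9, 9.0, 0.0, 0.0, 0.0, 6.8], [-6.7, 9.9, 0.0, 0.0, 0.0, 6.8], [-5.5, 10.6, 0.0, 0.0, 0.0, 6.8]]
[[-4.2, 11.2, 0.0, 0.0, 0.0, 6.8], [-2.9, 11.6, 0.0, 0.0, 0.0, 6.8], [-1.5, 11.9, 0.0, 0.0, 0.0, 6.8], [-0.1, 12.0, 0.0, 0.0, 0.0, 6.8], [1.3, 11.9, 0.0, 0.0, 0.0, 6.8]]
[[2.7, 11.7, 0.0, 0.0, 0.0, 6.8], [4.1, 11.2, 0.0, 0.0, 0.0, 6.8]]
--
[[0.0, 0.0, 26.7, 0.0, 0.0, 0.0], [0.0, 0.0, 26.7, 0.0, 0.0, 0.0], [0.0, 0.0, 26.7, 0.0, 0.0, 0.0]]
--
```

Request:
play_rows --pt "0 -9 0 0 0 0.6" --pt "0 0 0 0 0 0" --pt "0 0 0 0 0 0" --hand 34

```text
time: 5.57
tool_pos: [0.5323, -0.2427, 0.0472]
tool_rot: [0.001, 0.754, 0.656, 0.0]
contact_force: [0.6, 0.8, -0.3]
gripper_width: 0.4
grasp_force: 0.0
```

Request:
play_rows --pt "0 0 -36 0 0 0" --pt "0 0 -36 0 0 0"

```text
time: 5.73
tool_pos: [0.5307, -0.2414, 0.1168]
tool_rot: [-0.003, 0.754, 0.657, -0.001]
contact_force: [1.1, -1.1, 0.7]
gripper_width: 0.397
grasp_force: 0.0
```

Request:
play_rows --pt "-9.8 6.9 0 0 0 6.8" --pt "-8.9 8 0 0 0 6.8" --pt "-7.9 9 0 0 0 6.8" --pt "-6.7 9.9 0 0 0 6.8" --pt "-5.5 10.6 0 0 0 6.8" --hand 70

```text
time: 6.15
tool_pos: [0.5607, -0.2963, 0.1193]
tool_rot: [0.001, 0.914, 0.405, 0.001]
contact_force: [0.4, -0.1, -0.1]
gripper_width: 0.822
grasp_force: 0.0
```

Request:
play_rows --pt "-4.2 11.2 0 0 0 6.8" --pt "-2.9 11.6 0 0 0 6.8" --pt "-1.5 11.9 0 0 0 6.8" --pt "-0.1 12 0 0 0 6.8" --pt "1.3 11.9 0 0 0 6.8"

```text
time: 6.57
tool_pos: [0.5881, -0.3496, 0.1191]
tool_rot: [0.0, 0.993, 0.12, 0.001]
contact_force: [0.6, -0.6, -1.5]
gripper_width: 0.821
grasp_force: 0.0
```

Request:
play_rows --pt "2.7 11.7 0 0 0 6.8" --pt "4.1 11.2 0 0 0 6.8" --pt "0 0 0 0 0 0" --pt "0 0 0 0 0 0"

```text
time: 6.9
tool_pos: [0.5984, -0.3704, 0.119]
tool_rot: [-0.0, 1.0, 0.005, 0.0]
contact_force: [0.3, -1.0, 0.7]
gripper_width: 0.818
grasp_force: 0.0
```

```bash
python3 - <<'E'
from h import *
print(plaques(grab("top")),plaques(grab("scene")))
p,R=cur();print(p, np.degrees(np.arctan2(*R.as_matrix()[[1,0],1])))
rows([([.593,-.37,.04],down(-89.3))])
E
```

```text
[(array([0.472, 0.35 ]), array([0.0346, 0.0857]), 17.1)] [(array([0.4711, 0.3515]), array([0.0338, 0.0856]), 17.3), (array([ 0.5926, -0.3693]), array([0.035 , 0.0856]), 0.7)]
[ 0.59796845 -0.36969497  0.1188555 ] -89.3831873783994
[[-1.7, 0.1, 26.3, -0.0, 0.0, -0.0], [-1.7, 0.1, 26.3, -0.0, 0.0, -0.0], [-1.7, 0.1, 26.3, -0.0, 0.0, -0.0]]
--
```

Request:
play_rows --pt "-1.7 0 32 0 0 0" --pt "-1.7 0 32 0 0 0" --pt "-1.7 0 31 0 0 0" --pt "0 0 0 0 0 0" --pt "0 0 0 0 0 0"

```text
time: 7.42
tool_pos: [0.5912, -0.3685, 0.0218]
tool_rot: [-0.002, 1.0, 0.005, -0.002]
contact_force: [0.2, -0.6, 0.4]
gripper_width: 0.82
grasp_force: 0.0
```

Request:
play_rows --pt "0 0 0 0 0 0" --pt "0 0 0 0 0 0" --pt "0 0 0 0 0 0" --pt "0 0 0 0 0 0" --pt "0 0 0 0 0 0" --hand 30

```text
time: 7.83
tool_pos: [0.5959, -0.3714, 0.0305]
tool_rot: [0.002, 1.0, 0.004, 0.003]
contact_force: [-1.5, 5.0, 11.9]
gripper_width: 0.354
grasp_force: 14.6
```

```bash
python3 - <<'E'
from h import *
p,R=cur();print(p, np.degrees(np.arctan2(*R.as_matrix()[[1,0],1])),manip.state()['gripper_width']*85.4)
d=np.array([.9976,-.0698]); s=np.array([.461,-.0671])
D=down(-94)
print(plaques(grab("scene")))
rows([([p[0],p[1],.13],R),([*s,.13],D)])
E
```

```text
[ 0.59592534 -0.37142409  0.03050109] -89.5024920904246 30.19883160684185
[(array([0.4712, 0.3517]), array([0.0342, 0.0854]), 16.7)]
[[0.2, 0.1, -33.2, 0.0, -0.0, -0.0], [0.2, 0.1, -33.2, 0.0, -0.0, -0.0], [0.2, 0.1, -33.2, 0.0, -0.0, -0.0]]
--
[[-14.7, -33.9, -0.2, 0.0, -0.0, 0.5], [-15.0, -33.8, -0.2, 0.0, -0.0, 0.5], [-15.3, -33.7, -0.2, 0.0, -0.0, 0.5], [-15.6, -33.5, -0.1, 0.0, -0.0, 0.5], [-15.9, -33.4, -0.1, 0.0, -0.0, 0.5]]
[[-16.2, -33.3, -0.1, 0.0, -0.0, 0.5], [-16.5, -33.1, -0.1, 0.0, -0.0, 0.5], [-16.7, -33.0, -0.0, 0.0, -0.0, 0.5], [-17.0, -32.8, -0.0, 0.0, -0.0, 0.5]]
--
```

Request:
play_rows --pt "0 0 -10 0 0 0" --pt "0 0 -35 0 0 0" --pt "0 0 -35 0 0 0" --pt "-30 0 -10 0 0 0" --pt "0 0 0 0 0 0" --hand 60

```text
time: 8.3
tool_pos: [0.563, -0.373, 0.1214]
tool_rot: [0.004, 1.0, 0.004, 0.003]
contact_force: [0.8, -1.2, -0.2]
gripper_width: 0.706
grasp_force: 0.0
```

```bash
python3 - <<'E'
from h import *
print(plaques(grab("top")),plaques(grab("scene")))
p,R=cur();print(p, np.degrees(np.arctan2(*R.as_matrix()[[1,0],1])),manip.state()['gripper_width']*85.4,R.as_matrix().round(3).tolist())
E
```

```text
[(array([0.4722, 0.3499]), array([0.0341, 0.0859]), 17.1)] [(array([0.4713, 0.3514]), array([0.0341, 0.0856]), 17.4), (array([ 0.593 , -0.3745]), array([0.0344, 0.0856]), 0.5)]
[ 0.56328589 -0.37144491  0.1169678 ] -89.57657960181872 60.311328351995165 [[1.0, 0.007, 0.003], [0.007, -1.0, -0.003], [0.003, 0.003, -1.0]]
```

```bash
python3 - <<'E'
from h import *
rows([([.593,-.3753,.06],down(-89.4)),([.593,-.3753,.0185],down(-89.4))])
E
```

```text
[[14.7, 2.0, 28.5, 0.1, -0.1, -0.1], [14.8, 2.0, 28.5, 0.1, -0.1, -0.1]]
--
[[0.0, 0.0, 20.8, 0.0, 0.0, 0.0], [0.0, 0.0, 20.8, 0.0, 0.0, 0.0]]
--
```

Request:
play_rows --pt "14.7 2 28.5 0.1 -0.1 0" --pt "14.8 2 28.5 0.1 -0.1 0" --pt "0 0 0 0 0 0"

```text
time: 8.65
tool_pos: [0.5907, -0.3715, 0.0492]
tool_rot: [-0.005, 1.0, 0.004, -0.006]
contact_force: [-1.1, 0.4, -1.8]
gripper_width: 0.705
grasp_force: 0.0
```

Request:
play_rows --pt "0 0 20.8 0 0 0" --pt "0 0 20.8 0 0 0" --pt "0 0 0 0 0 0" --pt "0 0 0 0 0 0"

```text
time: 8.98
tool_pos: [0.5912, -0.3732, 0.0142]
tool_rot: [-0.003, 1.0, 0.004, -0.003]
contact_force: [-0.1, 0.9, 0.7]
gripper_width: 0.703
grasp_force: 0.0
```

Request:
play_rows --pt "0 0 0 0 0 0" --pt "0 0 0 0 0 0" --pt "0 0 0 0 0 0" --pt "0 0 0 0 0 0" --hand 36

```text
time: 9.32
tool_pos: [0.5933, -0.3751, 0.0179]
tool_rot: [-0.001, 1.0, 0.004, -0.0]
contact_force: [0.2, 0.1, 4.4]
gripper_width: 0.492
grasp_force: 63.4
```

```bash
python3 - <<'E'
from h import *
p,R=cur();print(p); D=down(-94)
rows([([p[0],p[1],.18],R),([.461,-.0671,.18],D)],step=36)
E
```

```text
[ 0.59326633 -0.37507762  0.01790219]
[[-0.0, -0.0, -32.4, 0.0, 0.0, 0.0], [-0.0, -0.0, -32.4, 0.0, 0.0, 0.0], [-0.0, -0.0, -32.4, 0.0, 0.0, 0.0], [-0.0, -0.0, -32.4, 0.0, 0.0, 0.0], [-0.0, -0.0, -32.4, 0.0, 0.0, 0.0]]
--
[[-13.0, -30.9, 0.0, -0.0, 0.0, 0.4], [-13.2, -30.8, 0.0, -0.0, 0.0, 0.4], [-13.5, -30.7, 0.0, -0.0, 0.0, 0.4], [-13.7, -30.6, 0.0, -0.0, 0.0, 0.4], [-13.9, -30.5, 0.0, -0.0, 0.0, 0.4]]
[[-14.2, -30.4, 0.0, -0.0, 0.0, 0.4], [-14.4, -30.3, 0.0, -0.0, 0.0, 0.4], [-14.6, -30.2, 0.0, -0.0, 0.0, 0.4], [-14.9, -30.0, 0.0, -0.0, 0.0, 0.4], [-15.1, -29.9, 0.0, -0.0, 0.0, 0.4]]
--
```

Request:
play_rows --pt "0 0 -32 0 0 0" --pt "0 0 -32 0 0 0" --pt "0 0 -32 0 0 0" --pt "0 0 -32 0 0 0" --pt "0 0 -32 0 0 0"

```text
time: 9.73
tool_pos: [0.5924, -0.3745, 0.1773]
tool_rot: [-0.002, 1.0, 0.004, -0.002]
contact_force: [0.9, 0.1, -0.7]
gripper_width: 0.491
grasp_force: 62.9
```

Request:
play_rows --pt "-13 -31 0 0 0 0.4" --pt "-13.2 -31 0 0 0 0.4" --pt "-13.5 -30.7 0 0 0 0.4" --pt "-13.7 -30.6 0 0 0 0.4" --pt "-13.9 -30.5 0 0 0 0.4"

```text
time: 10.15
tool_pos: [0.5253, -0.2191, 0.1764]
tool_rot: [-0.002, 1.0, -0.014, -0.002]
contact_force: [-0.3, 0.6, -0.8]
gripper_width: 0.492
grasp_force: 62.9
```

Request:
play_rows --pt "-14.2 -30.4 0 0 0 0.4" --pt "-14.4 -30.3 0 0 0 0.4" --pt "-14.6 -30.2 0 0 0 0.4" --pt "-14.9 -30 0 0 0 0.4" --pt "-15.1 -30 0 0 0 0.4"

```text
time: 10.57
tool_pos: [0.4583, -0.0654, 0.1772]
tool_rot: [-0.002, 1.0, -0.031, -0.002]
contact_force: [-0.6, 0.8, -0.4]
gripper_width: 0.495
grasp_force: 62.9
```

Request:
play_rows --pt "0 0 0 0 0 0" --pt "0 0 0 0 0 0" --pt "0 0 0 0 0 0" --pt "0 0 0 0 0 0"

```text
time: 10.9
tool_pos: [0.4597, -0.0675, 0.1774]
tool_rot: [-0.001, 1.0, -0.031, -0.002]
contact_force: [-0.4, 0.3, -0.3]
gripper_width: 0.494
grasp_force: 62.9
```

```bash
python3 - <<'E'
from h import *
p,R=cur();print(p,manip.state()['gripper_width']*85.4,manip.state()['grasp_force']); D=down(-94)
rows([([.461,-.0671,.075],D),([.461,-.0671,.060],D)])
f=grab("top"); g=grab("scene")
a=cv2.resize(f['image'][120:240,200:320],(400,400),interpolation=cv2.INTER_CUBIC)
b=cv2.resize(g['image'][100:220,190:310],(400,400),interpolation=cv2.INTER_CUBIC)
cv2.imwrite('pics/c4.png',np.hstack([a,b])[:,:,::-1])
print(plaques(f))
E
```

```text
[ 0.45972639 -0.06751695  0.17737205] 42.22983885243649 62.8812575340271
[[0.5, -0.1, 34.1, -0.1, 0.1, 0.1], [0.5, -0.1, 34.1, -0.1, 0.1, 0.1], [0.4, -0.1, 34.1, -0.1, 0.1, 0.1]]
--
[[0.0, 0.0, 15.0, 0.0, 0.0, 0.0]]
--
[(array([0.4722, 0.3498]), array([0.0336, 0.0854]), 17.2)]
```

View pics/c4.png

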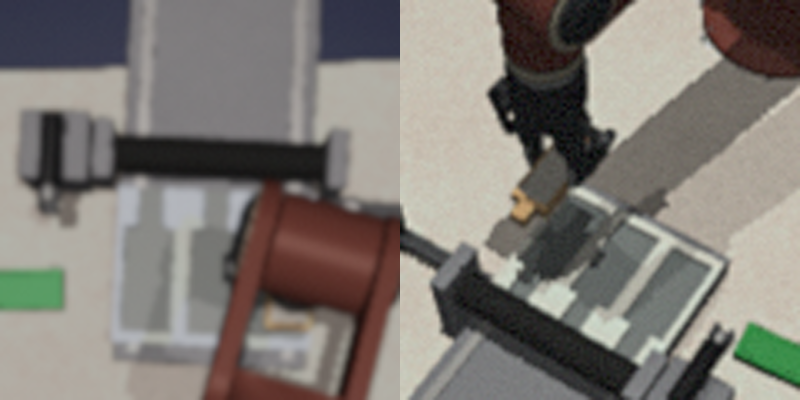

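The plaque is held level above slot1 (scene crop, tab at (525,205)). Lowering it now.

Request:
play_rows --pt "0.5 0 34 0 0.1 0" --pt "0.5 0 34 0 0.1 0" --pt "0.4 0 34 0 0.1 0" --pt "0 0 0 0 0 0" --pt "0 0 0 0 0 0"

```text
time: 11.42
tool_pos: [0.459, -0.0666, 0.0733]
tool_rot: [-0.002, 1.0, -0.031, -0.002]
contact_force: [0.6, -0.3, -0.1]
gripper_width: 0.496
grasp_force: 62.8
```

Request:
play_rows --pt "0 0 8 0 0 0" --pt "0 0 0 0 0 0" --pt "0 0 0 0 0 0" --pt "0 0 0 0 0 0"

```text
time: 11.75
tool_pos: [0.4618, -0.0669, 0.0687]
tool_rot: [-0.001, 1.0, -0.031, 0.002]
contact_force: [-0.9, -1.0, -0.3]
gripper_width: 0.499
grasp_force: 62.9
```

```bash
python3 - <<'E'
from h import *
p,R=cur();print(p,R.as_matrix().round(3).tolist(),manip.state()['contact_force'])
rows([([.461,-.0671,.060],down(-94))])
E
```

```text
[ 0.46176323 -0.06685535  0.06873271] [[0.998, -0.062, 0.005], [-0.062, -0.998, 0.002], [0.004, -0.002, -1.0]] [-0.88209096 -0.9964956  -0.28055665]
[[-0.8, 0.3, 8.7, -0.1, -0.3, 0.5]]
--
```

Request:
play_rows --pt "-0.5 0 5 0 -0.1 0.4" --pt "0 0 0 0 0 0" --pt "0 0 0 0 0 0"

```text
time: 12.0
tool_pos: [0.4599, -0.0663, 0.0619]
tool_rot: [-0.002, 0.999, -0.034, -0.0]
contact_force: [-0.5, 0.4, -1.0]
gripper_width: 0.493
grasp_force: 62.9
```

Request:
play_rows --pt "0 0 3.5 0 0 0" --pt "0 0 0 0 0 0" --pt "0 0 0 0 0 0" --pt "0 0 0 0 0 0"

```text
time: 12.33
tool_pos: [0.4607, -0.0666, 0.0593]
tool_rot: [-0.001, 0.999, -0.034, 0.001]
contact_force: [-0.5, 1.2, 5.4]
gripper_width: 0.494
grasp_force: 66.5
```

Request:
play_rows --pt "0 0 0 0 0 0" --pt "0 0 0 0 0 0" --pt "0 0 0 0 0 0" --hand 54

```text
time: 12.58
tool_pos: [0.4596, -0.0662, 0.0579]
tool_rot: [-0.002, 0.999, -0.034, -0.001]
contact_force: [0.1, 0.4, 0.5]
gripper_width: 0.63
grasp_force: 0.0
```

Request:
play_rows --pt "0 0 -10 0 0 0" --pt "0 0 -30 0 0 0" --pt "0 0 -40 0 0 0" --pt "0 0 -40 0 0 0"

```text
time: 12.92
tool_pos: [0.4588, -0.0664, 0.1791]
tool_rot: [-0.002, 0.999, -0.034, -0.002]
contact_force: [1.0, -0.8, 1.2]
gripper_width: 0.638
grasp_force: 0.0
```

```bash
python3 - <<'E'
from h import *
g=grab("scene");p,R=cur();print(p,plaques(g,.056),plaques(g))
D=down(-73); 
rows([([.4717,.3505,.15],D),([.4717,.3505,.0185],D)],step=36)
E
```

```text
[ 0.46408343 -0.06798309  0.18978828] [(array([0.4917, 0.3505]), array([0.0329, 0.0824]), 17.4), (array([ 0.461 , -0.0651]), array([0.034, 0.085]), -3.6)] [(array([0.4713, 0.3513]), array([0.0342, 0.0855]), 17.4), (array([ 0.4395, -0.0797]), array([0.0353, 0.0882]), -3.6)]
[[-1.8, -34.8, 3.3, 0.0, -0.1, -1.7], [-0.7, -34.9, 3.3, 0.0, -0.1, -1.7], [0.3, -34.9, 3.3, 0.0, -0.1, -1.7], [1.4, -34.9, 3.3, 0.0, -0.1, -1.7], [2.5, -34.8, 3.3, 0.0, -0.1, -1.7]]
[[3.5, -34.7, 3.3, 0.0, -0.1, -1.7], [4.6, -34.6, 3.3, 0.0, -0.1, -1.7], [5.6, -34.4, 3.3, 0.0, -0.1, -1.7], [6.7, -34.2, 3.3, 0.0, -0.1, -1.7], [7.7, -34.0, 3.3, 0.0, -0.1, -1.7]]
[[8.8, -33.8, 3.3, 0.0, -0.1, -1.7], [9.8, -33.5, 3.3, 0.0, -0.1, -1.7]]
--
[[0.0, 0.0, 32.9, 0.0, 0.0, 0.0], [0.0, 0.0, 32.9, 0.0, 0.0, 0.0], [0.0, 0.0, 32.9, 0.0, 0.0, 0.0], [0.0, 0.0, 32.9, 0.0, 0.0, 0.0]]
--
```

Request:
play_rows --pt "-1.8 -34.8 3.3 0 0 -1.7" --pt "-0.7 -34.9 3.3 0 0 -1.7" --pt "0.3 -34.9 3.3 0 0 -1.7" --pt "1.4 -34.9 3.3 0 0 -1.7" --pt "2.5 -34.8 3.3 0 0 -1.7" --hand 60

```text
time: 13.38
tool_pos: [0.4632, 0.1092, 0.1631]
tool_rot: [-0.002, 0.999, 0.04, 0.001]
contact_force: [0.6, -0.3, 0.1]
gripper_width: 0.701
grasp_force: 0.0
```

Request:
play_rows --pt "3.5 -34.7 3.3 0 0 -1.7" --pt "4.6 -34.6 3.3 0 0 -1.7" --pt "5.6 -34.4 3.3 0 0 -1.7" --pt "6.7 -34.2 3.3 0 0 -1.7" --pt "7.7 -34 3.3 0 0 -1.7"

```text
time: 13.8
tool_pos: [0.4672, 0.2839, 0.1469]
tool_rot: [-0.002, 0.993, 0.115, 0.001]
contact_force: [0.3, -0.4, 0.1]
gripper_width: 0.704
grasp_force: 0.0
```

Request:
play_rows --pt "8.8 -33.8 3.3 0 0 -1.7" --pt "9.8 -33.5 3.3 0 0 -1.7" --pt "0 0 0 0 0 0" --pt "0 0 0 0 0 0" --pt "0 0 0 0 0 0"

```text
time: 14.22
tool_pos: [0.4692, 0.3516, 0.1402]
tool_rot: [-0.001, 0.99, 0.143, 0.0]
contact_force: [-0.1, -0.5, -0.4]
gripper_width: 0.706
grasp_force: 0.0
```

```bash
python3 - <<'E'
from h import *
for n in("top","scene"): print(plaques(grab(n)))
D=down(-73); print(cur()[0])
rows([([.4717,.3505,.06],D),([.4717,.3505,.0185],D)],step=36)
E
```

```text
[(array([ 0.464 , -0.0698]), array([0.0347, 0.0876]), -4.9)]
[(array([0.4711, 0.3516]), array([0.0346, 0.0853]), 17.0), (array([ 0.4396, -0.0795]), array([0.0352, 0.0888]), -4.8)]
[0.4694447  0.35091664 0.14048608]
[[0.7, 0.4, 26.8, -0.1, -0.0, -0.2], [0.7, 0.4, 26.8, -0.1, -0.0, -0.2], [0.7, 0.4, 26.8, -0.1, -0.0, -0.2]]
--
[[0.0, 0.0, 20.7, 0.0, 0.0, 0.0], [0.0, 0.0, 20.7, 0.0, 0.0, 0.0]]
--
```

Request:
play_rows --pt "0.7 0.3 27 0 0 -0.2" --pt "0.7 0.3 27 0 0 -0.2" --pt "0.7 0.3 27 0 0 -0.2" --pt "0 0 0 0 0 0" --pt "0 0 0 0 0 0"

```text
time: 14.73
tool_pos: [0.4706, 0.3502, 0.058]
tool_rot: [-0.001, 0.989, 0.148, -0.002]
contact_force: [0.9, -0.1, 0.6]
gripper_width: 0.702
grasp_force: 0.0
```

Request:
play_rows --pt "0 0 18 0 0 0" --pt "0 0 18 0 0 0" --pt "0 0 0 0 0 0" --pt "0 0 0 0 0 0" --pt "0 0 0 0 0 0"

```text
time: 15.15
tool_pos: [0.4729, 0.3525, 0.0257]
tool_rot: [-0.002, 0.989, 0.148, 0.002]
contact_force: [-0.2, 0.0, 0.2]
gripper_width: 0.704
grasp_force: 0.0
```

Request:
play_rows --pt "0 0 5 0 0 0" --pt "0 0 0 0 0 0" --pt "0 0 0 0 0 0" --pt "0 0 0 0 0 0"

```text
time: 15.48
tool_pos: [0.4717, 0.3522, 0.0187]
tool_rot: [-0.002, 0.989, 0.148, 0.0]
contact_force: [0.1, -0.6, -0.6]
gripper_width: 0.701
grasp_force: 0.0
```

Request:
play_rows --pt "0 0 0 0 0 0" --pt "0 0 0 0 0 0" --pt "0 0 0 0 0 0" --pt "0 0 0 0 0 0" --hand 36

```text
time: 15.82
tool_pos: [0.472, 0.3523, 0.0189]
tool_rot: [-0.002, 0.989, 0.148, 0.001]
contact_force: [0.0, 0.8, 3.5]
gripper_width: 0.492
grasp_force: 62.4
```

```bash
python3 - <<'E'
from h import *
p,R=cur();D=down(-94)
rows([([p[0],p[1],.16],R),([.4705,.069,.16],D),([.4705,.069,.07],D)],step=36)
E
```

```text
[[0.1, -0.1, -35.3, 0.0, 0.0, 0.0], [0.1, -0.1, -35.3, 0.0, 0.0, 0.0], [0.1, -0.1, -35.3, 0.0, 0.0, 0.0], [0.1, -0.1, -35.3, 0.0, 0.0, 0.0]]
--
[[-10.6, 33.8, -0.1, -0.0, -0.0, 2.6], [-9.0, 34.2, -0.1, -0.0, -0.0, 2.6], [-7.4, 34.6, -0.1, -0.0, -0.0, 2.6], [-5.8, 34.9, -0.1, -0.0, -0.0, 2.6], [-4.2, 35.2, -0.1, -0.0, -0.0, 2.6]]
[[-2.6, 35.3, -0.0, -0.0, -0.0, 2.6], [-1.0, 35.4, -0.0, -0.0, -0.0, 2.6], [0.7, 35.4, -0.0, -0.0, -0.0, 2.6]]
--
[[0.0, 0.0, 30.0, 0.0, 0.0, 0.0], [0.0, 0.0, 30.0, 0.0, 0.0, 0.0], [0.0, 0.0, 30.0, 0.0, 0.0, 0.0]]
--
```

Request:
play_rows --pt "0 0 -36 0 0 0" --pt "0 0 -36 0 0 0" --pt "0 0 -36 0 0 0" --pt "0 0 -36 0 0 0" --pt "0 0 -37 0 0 0"

```text
time: 16.23
tool_pos: [0.4708, 0.351, 0.2]
tool_rot: [-0.001, 0.989, 0.148, -0.001]
contact_force: [0.9, 0.6, -1.6]
gripper_width: 0.491
grasp_force: 61.9
```

Request:
play_rows --pt "-10.6 33.8 0 0 0 2.6" --pt "-9 34.2 0 0 0 2.6" --pt "-7.4 34.6 0 0 0 2.6" --pt "-5.8 34.9 0 0 0 2.6" --pt "-4.2 35.2 0 0 0 2.6"

```text
time: 16.65
tool_pos: [0.4701, 0.173, 0.1981]
tool_rot: [-0.002, 0.999, 0.035, -0.0]
contact_force: [0.4, 0.2, -0.4]
gripper_width: 0.496
grasp_force: 61.9
```

Request:
play_rows --pt "-2.6 35.3 0 0 0 2.6" --pt "-1 35.4 0 0 0 2.6" --pt "0.7 35.4 0 0 0 2.6" --pt "0 0 0 0 0 0" --pt "0 0 0 0 0 0"

```text
time: 17.07
tool_pos: [0.4703, 0.0668, 0.1978]
tool_rot: [-0.002, 0.999, -0.034, -0.0]
contact_force: [0.3, 0.1, -0.1]
gripper_width: 0.489
grasp_force: 65.7
```

```bash
python3 - <<'E'
from h import *
print(cur()[0],manip.state()['grasp_force']);D=down(-94)
rows([([.4705,.069,.073],D)],step=36)
E
```

```text
[0.47034969 0.06683977 0.19783706] 65.7101047039032
[[0.0, -0.4, 31.2, -0.1, 0.0, 0.0], [0.0, -0.5, 31.2, -0.1, 0.0, 0.0], [0.0, -0.5, 31.2, -0.1, 0.0, 0.0], [0.0, -0.5, 31.2, -0.1, 0.0, 0.0]]
--
```

Request:
play_rows --pt "0 -0.5 31 0 0 0" --pt "0 -0.5 31 0 0 0" --pt "0 -0.5 31 0 0 0" --pt "0 -0.5 31 0 0 0" --pt "0 0 0 0 0 0"

```text
time: 17.48
tool_pos: [0.4651, 0.072, 0.0673]
tool_rot: [-0.002, 0.999, -0.032, -0.007]
contact_force: [-0.9, -0.4, -1.9]
gripper_width: 0.493
grasp_force: 65.8
```

Request:
play_rows --pt "0 0 6 0 0 0" --pt "0 0 0 0 0 0" --pt "0 0 0 0 0 0" --pt "0 0 0 0 0 0" --pt "0 0 0 0 0 0"

```text
time: 17.9
tool_pos: [0.4722, 0.0707, 0.0703]
tool_rot: [-0.002, 0.999, -0.032, 0.002]
contact_force: [0.1, -0.2, -1.9]
gripper_width: 0.489
grasp_force: 65.8
```

Request:
play_rows --pt "0 0 4 0 0 0" --pt "0 0 0 0 0 0" --pt "0 0 0 0 0 0" --pt "0 0 0 0 0 0"

```text
time: 18.23
tool_pos: [0.4707, 0.0706, 0.0643]
tool_rot: [-0.002, 0.999, -0.033, -0.0]
contact_force: [-0.4, -0.5, -1.3]
gripper_width: 0.49
grasp_force: 65.8
```

Request:
play_rows --pt "0 1.5 3 0 0 0.1" --pt "0 0 0 0 0 0" --pt "0 0 0 0 0 0" --pt "0 0 0 0 0 0"

```text
time: 18.57
tool_pos: [0.4706, 0.0691, 0.0612]
tool_rot: [-0.002, 0.999, -0.034, -0.0]
contact_force: [-1.2, 0.2, -0.8]
gripper_width: 0.49
grasp_force: 65.8
```

Request:
play_rows --pt "0 0 2 0 0 0" --pt "0 0 0 0 0 0" --pt "0 0 0 0 0 0" --pt "0 0 0 0 0 0"

```text
time: 18.9
tool_pos: [0.4709, 0.0692, 0.0595]
tool_rot: [-0.002, 0.999, -0.033, 0.0]
contact_force: [-0.5, 0.6, -0.1]
gripper_width: 0.493
grasp_force: 66.1
```

Release, raise and check.

Request:
play_rows --pt "0 0 0 0 0 0" --pt "0 0 0 0 0 0" --pt "0 0 0 0 0 0" --hand 54

```text
time: 19.15
tool_pos: [0.4706, 0.0692, 0.0593]
tool_rot: [-0.002, 0.999, -0.033, -0.0]
contact_force: [0.8, 0.6, 0.2]
gripper_width: 0.631
grasp_force: 0.0
```

Request:
play_rows --pt "0 0 -10 0 0 0" --pt "0 0 -35 0 0 0" --pt "0 0 -40 0 0 0" --pt "0 0 -40 0 0 0" --pt "0 0 -40 0 0 0"

```text
time: 19.57
tool_pos: [0.4702, 0.0687, 0.2268]
tool_rot: [-0.002, 0.999, -0.033, 0.0]
contact_force: [1.0, 0.6, -0.2]
gripper_width: 0.631
grasp_force: 0.0
```

Request:
play_rows --pt "-30 -40 -20 0 0 0" --pt "-30 -40 0 0 0 0" --pt "-10 -40 0 0 0 0" --pt "0 -40 0 0 0 0" --pt "0 -40 0 0 0 0"

```text
time: 19.98
tool_pos: [0.4243, 0.2582, 0.2421]
tool_rot: [-0.002, 0.999, -0.033, 0.001]
contact_force: [0.9, -0.6, -0.3]
gripper_width: 0.631
grasp_force: 0.0
```

```bash
python3 - <<'E'
from h import *
f=grab("top"); g=grab("scene")
print(plaques(f,.056),plaques(g,.056))
a=cv2.resize(f['image'][105:235,200:325],(400,400),interpolation=cv2.INTER_CUBIC)
b=cv2.resize(g['image'][130:260,185:310],(400,400),interpolation=cv2.INTER_CUBIC)
cv2.imwrite('pics/c5.png',np.hstack([a,b])[:,:,::-1])
E
```

```text
[(array([ 0.464 , -0.0662]), array([0.0339, 0.0847]), -4.4), (array([0.4707, 0.069 ]), array([0.0336, 0.0852]), -4.2)] [(array([0.4696, 0.0706]), array([0.0334, 0.0857]), -4.0), (array([ 0.4631, -0.0645]), array([0.0332, 0.0856]), -4.1)]
```

View pics/c5.png

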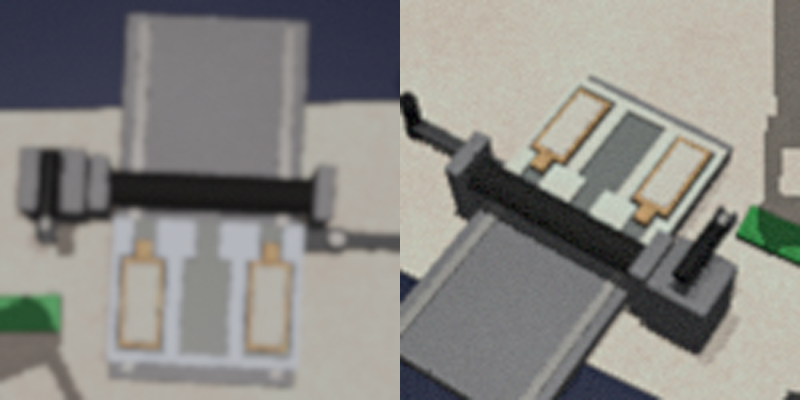

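Both plaques lie flat in slot1 and slot3 with their tabs in the notches, and the leg is straight out. Next I'll locate the grip.

```bash
python3 - <<'E'
from h import *
f=grab("top"); g=grab("scene")
for v in range(152,182,3): print(v,[int(x) for x in f['image'][v,204:228].max(1)])
for p in((215.6,153.7),(213.5,178.5)): print(onz(f,*p,.151).round(4))
E
```

```text
152 [178, 173, 166, 160, 158, 158, 157, 156, 154, 151, 151, 151, 151, 152, 155, 158, 160, 161, 163, 166, 166, 166, 170, 175]
155 [175, 163, 139, 126, 125, 125, 122, 110, 79, 47, 34, 36, 32, 31, 54, 86, 111, 123, 127, 127, 126, 122, 118, 127]
158 [176, 159, 135, 125, 125, 126, 123, 104, 69, 37, 35, 38, 31, 26, 43, 71, 101, 121, 128, 128, 126, 119, 99, 80]
161 [175, 159, 136, 126, 127, 127, 124, 105, 68, 37, 36, 39, 31, 31, 57, 88, 112, 125, 128, 127, 125, 116, 96, 84]
164 [169, 151, 132, 127, 128, 128, 123, 103, 64, 36, 38, 39, 29, 33, 63, 100, 121, 127, 128, 127, 125, 117, 98, 96]
167 [163, 141, 127, 126, 128, 126, 115, 90, 54, 37, 40, 38, 28, 31, 65, 100, 121, 128, 127, 128, 126, 115, 99, 102]
170 [162, 138, 126, 127, 128, 126, 113, 85, 50, 39, 44, 37, 27, 36, 68, 100, 122, 128, 128, 128, 125, 111, 89, 92]
173 [168, 146, 115, 92, 84, 81, 70, 48, 36, 43, 46, 36, 24, 32, 53, 77, 94, 99, 101, 103, 100, 86, 63, 57]
176 [176, 172, 168, 159, 138, 105, 77, 65, 87, 117, 125, 102, 66, 50, 47, 46, 45, 44, 43, 44, 47, 50, 56, 72]
179 [180, 180, 179, 179, 178, 172, 151, 115, 103, 120, 124, 104, 84, 87, 101, 108, 109, 111, 117, 137, 158, 170, 174, 174]
[0.6254 0.1538 0.151 ]
[0.5452 0.1619 0.151 ]
```

```bash
python3 - <<'E'
from h import *
D=down(-94); print(cur()[0])
rows([([.6115,.1543,.23],D),([.6115,.1543,.149],D)],step=36)
E
```

```text
[0.42457258 0.25716478 0.24092961]
[[32.2, 15.1, 1.8, -0.0, 0.0, 0.1], [32.2, 15.1, 1.8, -0.0, 0.0, 0.1], [32.2, 15.0, 1.8, -0.0, 0.0, 0.1], [32.2, 15.0, 1.8, -0.0, 0.0, 0.1], [32.2, 15.0, 1.8, -0.0, 0.0, 0.1]]
[[32.3, 15.0, 1.8, -0.0, 0.0, 0.1]]
--
[[0.0, 0.0, 27.0, 0.0, 0.0, 0.0], [0.0, 0.0, 27.0, 0.0, 0.0, 0.0], [0.0, 0.0, 27.0, 0.0, 0.0, 0.0]]
--
```

Request:
play_rows --pt "32.2 15 1.8 0 0 0" --pt "32.2 15 1.8 0 0 0.1" --pt "32.2 15 1.8 0 0 0.1" --pt "32.2 15 1.8 0 0 0.1" --pt "32.2 15 1.8 0 0 0.1" --hand 40

```text
time: 20.6
tool_pos: [0.5817, 0.1676, 0.2316]
tool_rot: [-0.002, 0.999, -0.038, 0.0]
contact_force: [0.4, -0.5, -0.4]
gripper_width: 0.468
grasp_force: 0.0
```

Request:
play_rows --pt "32.3 15 1.8 0 0 0.1" --pt "0 0 15 0 0 0" --pt "0 0 0 0 0 0" --pt "0 0 0 0 0 0" --pt "0 0 0 0 0 0"

```text
time: 21.02
tool_pos: [0.6106, 0.1529, 0.2146]
tool_rot: [-0.002, 0.999, -0.038, -0.0]
contact_force: [0.3, 0.1, 0.1]
gripper_width: 0.469
grasp_force: 0.0
```

```bash
python3 - <<'E'
from h import *
D=down(-94); print(cur()[0])
rows([([.6115,.1543,.149],D)],step=22)
E
```

```text
[0.61063033 0.15290329 0.21458893]
[[0.3, -0.4, 21.9, -0.1, 0.0, -0.1], [0.3, -0.4, 21.9, -0.1, 0.0, -0.1], [0.3, -0.5, 21.9, -0.1, 0.0, -0.1]]
--
```

Request:
play_rows --pt "0.3 -0.4 22 0 0 0" --pt "0.3 -0.4 22 0 0 -0.1" --pt "0.3 -0.5 18 0 0 -0.1" --pt "0 0 4 0 0 0" --pt "0 0 0 0 0 0"

```text
time: 21.43
tool_pos: [0.6109, 0.155, 0.1473]
tool_rot: [-0.001, 0.999, -0.036, -0.001]
contact_force: [-0.1, 1.0, 0.3]
gripper_width: 0.465
grasp_force: 0.0
```

Request:
play_rows --pt "0 0 0 0 0 0" --pt "0 0 0 0 0 0" --pt "0 0 0 0 0 0" --pt "0 0 0 0 0 0" --pt "0 0 0 0 0 0" --hand 15

```text
time: 21.85
tool_pos: [0.6132, 0.1553, 0.1499]
tool_rot: [-0.002, 0.999, -0.036, 0.001]
contact_force: [-1.6, 3.0, 3.1]
gripper_width: 0.234
grasp_force: 58.7
```

Request:
play_rows --pt "-0.3 0 -6 0 5 0" --pt "-0.3 0 -6 0 5 0" --pt "-0.3 0 -6 0 5 0" --pt "0 0 0 0 0 0"

```text
time: 22.18
tool_pos: [0.6108, 0.1555, 0.1689]
tool_rot: [0.002, 0.99, -0.035, 0.135]
contact_force: [4.2, 3.3, 0.7]
gripper_width: 0.235
grasp_force: 58.6
```

Request:
play_rows --pt "-0.3 0 -6.1 0 5 0" --pt "-0.3 0 -6.1 0 5 0" --pt "-0.3 0 -6.1 0 5 0" --pt "0 0 0 0 0 0"

```text
time: 22.52
tool_pos: [0.6039, 0.156, 0.1861]
tool_rot: [0.007, 0.964, -0.034, 0.264]
contact_force: [3.9, 2.7, 3.3]
gripper_width: 0.234
grasp_force: 58.7
```

```bash
python3 - <<'E'
from h import *
p,R=cur(); s=manip.state(); print(p,R.as_matrix().round(3).tolist(),s['joint_pos'].round(2),s['contact_force'],s['grasp_force'],s['gripper_width'])
E
```

```text
[0.60393423 0.15599122 0.18613852] [[0.859, -0.07, 0.508], [-0.063, -0.998, -0.032], [0.509, -0.005, -0.861]] [ 0.19 -0.18  2.   -0.17  0.81  1.92] [3.89157171 2.69852925 3.30415671] 58.690990805625916 0.23428987460761083
```

Request:
play_rows --pt "-0.3 0 -6.1 0 5 0" --pt "-0.3 0 -6.1 0 5 0" --pt "-0.3 0 -6.1 0 5 0" --pt "0 0 0 0 0 0"

```text
time: 22.85
tool_pos: [0.5928, 0.1569, 0.201]
tool_rot: [0.011, 0.921, -0.032, 0.387]
contact_force: [3.6, 3.0, 4.9]
gripper_width: 0.237
grasp_force: 58.9
```

Request:
play_rows --pt "-0.3 0 -6.1 0 5 0" --pt "-0.3 0 -6.1 0 5 0" --pt "0 0 0 0 0 0" --pt "0 0 0 0 0 0"

```text
time: 23.18
tool_pos: [0.5838, 0.1575, 0.209]
tool_rot: [0.014, 0.885, -0.032, 0.464]
contact_force: [-0.6, 2.5, 6.1]
gripper_width: 0.236
grasp_force: 59.2
```

```bash
python3 - <<'E'
from h import *
p,R=cur(); s=manip.state(); print(p,R.as_matrix().round(3).tolist(),s['joint_pos'].round(2),s['contact_force'],s['grasp_force'],s['gripper_width'])
E
```

```text
[0.58383403 0.15747033 0.20901622] [[0.567, -0.07, 0.821], [-0.043, -0.998, -0.055], [0.823, -0.004, -0.568]] [ 0.26 -0.37  2.25 -0.7   0.41  2.42] [-0.64856102  2.52916948  6.14049113] 59.15451228618622 0.2363515250334219
```

```bash
python3 - <<'E'
from h import *
p,R=cur(); d=np.array([.9976,-.0698,0]); w=[]
piv=p-.0717*(np.cos(np.radians(54.3))*d+np.array([0,0,np.sin(np.radians(54.3))])); print(piv)
for a in range(59,92,5): w.append((piv+.0717*(np.cos(np.radians(a))*d+np.array([0,0,np.sin(np.radians(a))])),R))
rows(w,step=8)
E
```

```text
[0.54209455 0.16039076 0.15078983]
[[-0.1, -0.0, -5.9, 0.0, 0.0, 0.0]]
--
[[-0.7, -0.0, -6.2, 0.0, 0.0, 0.0]]
--
[[-1.2, -0.0, -6.1, 0.0, 0.0, 0.0]]
--
[[-1.7, -0.0, -6.0, 0.0, 0.0, 0.0]]
--
[[-2.3, -0.0, -5.8, 0.0, 0.0, 0.0]]
--
[[-2.8, -0.0, -5.6, 0.0, 0.0, 0.0]]
--
[[-3.2, -0.0, -5.4, 0.0, 0.0, 0.0]]
--
```

Request:
play_rows --pt "-0.1 0 -6 0 0 0" --pt "-0.7 0 -6.2 0 0 0" --pt "-1.2 0 -6.1 0 0 0" --pt "0 0 0 0 0 0"

```text
time: 23.52
tool_pos: [0.5666, 0.1584, 0.2153]
tool_rot: [0.015, 0.886, -0.032, 0.462]
contact_force: [2.3, 4.6, -0.2]
gripper_width: 0.235
grasp_force: 59.5
```

Request:
play_rows --pt "-1.7 0 -6 0 0 0" --pt "-2.3 0 -5.8 0 0 0" --pt "0 0 0 0 0 0"

```text
time: 23.77
tool_pos: [0.554, 0.1593, 0.2173]
tool_rot: [0.014, 0.886, -0.032, 0.461]
contact_force: [1.4, 7.0, -2.0]
gripper_width: 0.235
grasp_force: 59.4
```

Request:
play_rows --pt "-2.8 0 -5.6 0 0 0" --pt "0 0 0 0 0 0" --pt "0 0 0 0 0 0"

```text
time: 24.02
tool_pos: [0.548, 0.1596, 0.2178]
tool_rot: [0.015, 0.887, -0.032, 0.461]
contact_force: [3.7, 6.7, -2.8]
gripper_width: 0.235
grasp_force: 59.7
```

Request:
play_rows --pt "-3.2 0 -5.4 0 0 0" --pt "0 0 0 0 0 0" --pt "0 0 0 0 0 0"

```text
time: 24.27
tool_pos: [0.5415, 0.1601, 0.2177]
tool_rot: [0.014, 0.887, -0.033, 0.461]
contact_force: [2.5, 6.3, -3.9]
gripper_width: 0.233
grasp_force: 59.6
```

Request:
play_rows --pt "-1.2 0 -1.7 0 0 0" --pt "0 0 0 0 0 0" --pt "0 0 0 0 0 0"

```text
time: 24.52
tool_pos: [0.5396, 0.1602, 0.2177]
tool_rot: [0.015, 0.887, -0.032, 0.461]
contact_force: [6.1, 6.0, -5.7]
gripper_width: 0.234
grasp_force: 59.3
```

Request:
play_rows --pt "-1.2 0 -1.7 0 0 0" --pt "0 0 0 0 0 0" --pt "0 0 0 0 0 0"

```text
time: 24.77
tool_pos: [0.5375, 0.1603, 0.2175]
tool_rot: [0.015, 0.887, -0.032, 0.461]
contact_force: [5.9, 6.7, -6.8]
gripper_width: 0.232
grasp_force: 59.3
```

Request:
play_rows --pt "-1.2 0 -1.7 0 0 0" --pt "0 0 0 0 0 0" --pt "0 0 0 0 0 0"

```text
time: 25.02
tool_pos: [0.5356, 0.1604, 0.2172]
tool_rot: [0.014, 0.887, -0.032, 0.461]
contact_force: [14.9, 7.2, -9.5]
gripper_width: 0.233
grasp_force: 59.6
```

Request:
play_rows --pt "-1.2 0 -1.7 0 0 0" --pt "0 0 0 0 0 0" --pt "0 0 0 0 0 0"

```text
time: 25.27
tool_pos: [0.5339, 0.1605, 0.2171]
tool_rot: [0.014, 0.887, -0.032, 0.461]
contact_force: [25.7, 6.0, -15.2]
gripper_width: 0.23
grasp_force: 60.1
```

```bash
python3 - <<'E'
from h import *
print(manip.state()['contact_force'])
f=grab("top"); g=grab("scene")
a=cv2.resize(f['image'][110:210,170:270],(400,400),interpolation=cv2.INTER_CUBIC)
b=cv2.resize(g['image'][150:250,220:320],(400,400),interpolation=cv2.INTER_CUBIC)
cv2.imwrite('pics/c6.png',np.hstack([a,b])[:,:,::-1])
E
```

```text
[ 25.73223092   6.03873799 -15.23404623]
```

View pics/c6.png

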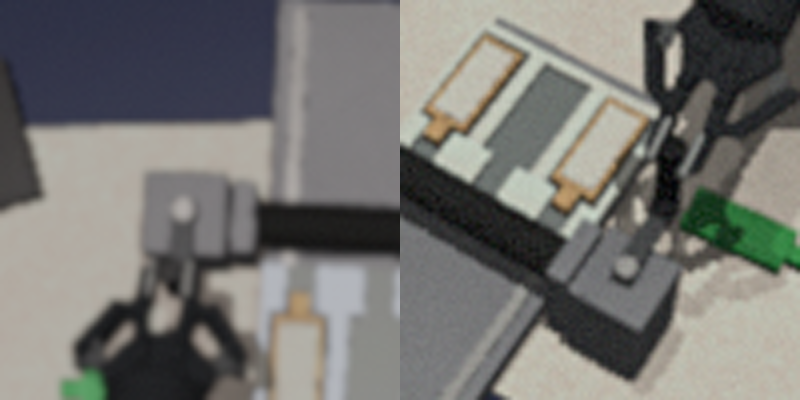

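```bash
python3 - <<'E'
from h import *
f=grab("top"); g=grab("scene")
print(tri(f,(215.6,162.3),g,(276.6,216.8)))
def blob(fr,x0,y0,x1,y1):
    s=fr['image'][y0:y1,x0:x1].astype(int).max(2); return s
print(blob(f,208,155,224,172)); print(blob(g,268,208,286,226))
E
```

```text
(array([0.6   , 0.1576, 0.1307]), np.float64(3.7))
[[124 124 124 124 125 125 126 126 126 126 124 124 124 125 125 127]
 [124 125 125 125 124 125 126 126 126 124 125 124 125 125 126 126]
 [125 125 126 125 125 126 126 126 125 125 125 125 126 127 127 127]
 [124 125 125 125 125 127 130 133 132 128 125 125 126 127 127 127]
 [125 125 126 125 124 130 142 149 148 137 125 122 126 127 127 127]
 [126 125 127 126 128 140 156 166 163 148 125 118 124 127 127 126]
 [126 126 127 128 136 151 167 173 169 155 129 115 122 126 126 127]
 [126 127 126 129 137 154 169 174 171 157 129 113 120 126 126 126]
 [127 127 126 126 130 145 161 169 166 149 121 109 120 126 126 126]
 [127 127 126 123 119 125 142 151 147 128 104 107 120 126 127 126]
 [128 127 127 122 112 103 109 117 114  99  93 110 123 126 126 126]
 [126 127 126 123 110  93  87  89  88  84  96 116 125 126 126 127]
 [127 127 127 123 111  92  82  82  81  81  98 118 126 126 126 126]
 [127 127 126 122 109  92  83  83  83  84  99 120 127 127 126 127]
 [127 127 125 120 106  89  82  83  84  84 100 118 126 126 127 126]
 [127 127 125 118 103  87  83  84  83  84  9
[... 741 characters left out ...]
 62  91 113 117 117 117]
 [116 117 116 117 104  94 128 151 158 151 135  99  85 108 120 115 116 116]
 [118 117 117 116 101  70  86 127 144 132 107  78 105 113 117 119 116 116]
 [119 121 120 113  88  56  55  74  91  84  71  82 108 121 117 118 118 117]
 [119 116 119 113  98  92  62  51  49  43  67  99 112 118 121 118 118 120]
 [120 118 116 117 120 114 100  89  70  66  98 116 122 119 121 121 120 117]
 [115 119 117 118 118 118 121 119 105 102 118 124 118 123 119 118 121 120]
 [117 118 117 122 120 119 117 119 121 121 125 118 120 121 120 118 119 103]
 [118 124 119 119 120 123 121 120 123 122 122 121 119 118 119 119 115  90]
 [117 121 123 121 121 121 122 124 118 122 116 120 121 121 123 120  99  69]]
```

Request:
play_rows --pt "1.2 0 1.7 0 0 0" --pt "1.8 0 2.5 0 0 0" --pt "0 0 0 0 0 0" --pt "0 0 0 0 0 0" --hand 50

```text
time: 25.8
tool_pos: [0.539, 0.1593, 0.219]
tool_rot: [0.016, 0.887, -0.033, 0.461]
contact_force: [0.1, 0.4, 0.4]
gripper_width: 0.585
grasp_force: 0.0
```

Request:
play_rows --pt "0 0 -15 0 0 0" --pt "0 0 -35 0 0 0" --pt "0 0 -35 0 0 0" --pt "0 0 0 0 0 0" --pt "0 0 0 0 0 0"

```text
time: 26.22
tool_pos: [0.4693, 0.1651, 0.2715]
tool_rot: [0.014, 0.885, -0.033, 0.464]
contact_force: [1.1, -0.2, -0.5]
gripper_width: 0.587
grasp_force: 0.0
```

```bash
python3 - <<'E'
from h import *
p,R=cur(); print(p)
rows([([.50,.162,.31],down(-94)),([.542,.160,.29],down(-94))],step=30,ang=6.5)
f=grab("top"); g=grab("scene")
a=cv2.resize(f['image'][110:210,170:270],(400,400),interpolation=cv2.INTER_CUBIC)
b=cv2.resize(g['image'][150:250,220:320],(400,400),interpolation=cv2.INTER_CUBIC)
cv2.imwrite('pics/c7.png',np.hstack([a,b])[:,:,::-1])
E
```

```text
[0.46928738 0.16508996 0.27154342]
[[5.5, 0.1, 0.4, -0.0, -6.2, -0.0], [5.5, 0.1, -0.2, -0.0, -6.2, -0.0], [5.4, 0.1, -0.8, -0.0, -6.2, -0.0], [5.3, 0.1, -1.4, -0.0, -6.2, -0.0], [5.1, 0.1, -1.9, -0.0, -6.2, -0.0]]
[[4.9, 0.1, -2.5, -0.0, -6.2, -0.0], [4.6, 0.1, -3.0, -0.0, -6.2, -0.0], [4.3, 0.1, -3.4, -0.0, -6.2, -0.0], [3.9, 0.1, -3.9, -0.0, -6.2, -0.0]]
--
[[21.0, -0.5, 10.0, 0.0, 0.0, 0.0], [21.0, -0.5, 10.0, 0.0, 0.0, 0.0]]
--
```

View pics/c7.png

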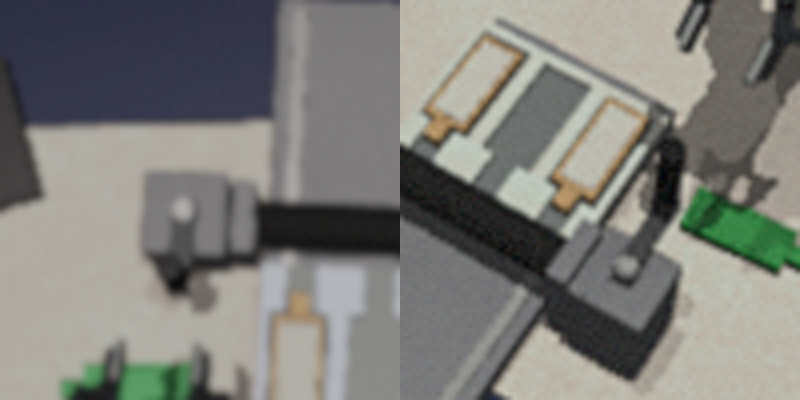

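```bash
python3 - <<'E'
from h import *
f=grab("top"); g=grab("scene")
print('hub',onz(f,215.1,161.6,.142),onz(g,276.3,216.2,.142))
for n,fr,b in(("top",f,(205,172,224,186)),("scene",g,(280,182,294,206))):
    x0,y0,x1,y1=b; im=cv2.resize(fr['image'],None,fx=4,fy=4,interpolation=cv2.INTER_CUBIC)[4*y0:4*y1,4*x0:4*x1].max(2)
    k,l,st,ce=cv2.connectedComponentsWithStats((im<50).astype(np.uint8)); i=1+st[1:,4].argmax()
    ys,xs=np.nonzero(l==i); xs=x0+(xs-1.5)/4; ys=y0+(ys-1.5)/4
    print(n,'box',xs.min(),xs.max(),ys.min(),ys.max(),'cen',xs.mean(),ys.mean())
    for P in([.5417,.1592],[.542,.160]):
        print([np.round(proj(fr,[*P,z]),1).tolist() for z in(.164,.2,.237)])
    for q in np.linspace(ys.min(),ys.max(),5): 
        m=abs(ys-q)<.6; print(round(q,1),xs[m].min().round(1),xs[m].max().round(1))
E
```

```text
hub [0.60120026 0.15660113 0.142     ] [0.60281965 0.15948064 0.142     ]
top box 211.375 217.125 176.125 182.375 cen 214.26359416445624 179.30537135278516
[[214.0, 179.1], [213.0, 177.7], [211.9, 176.2]]
[[213.8, 179.0], [212.7, 177.6], [211.6, 176.1]]
176.1 213.9 216.9
177.7 213.1 216.9
179.2 211.4 216.4
180.8 211.6 215.9
182.4 212.4 215.4
scene box 282.375 290.375 183.875 205.125 cen 286.4591933731668 193.94846550787616
[[285.2, 197.8], [286.0, 192.2], [286.8, 186.2]]
[[285.4, 197.9], [286.2, 192.4], [287.0, 186.4]]
183.9 284.6 288.4
189.2 284.9 290.4
194.5 283.9 289.1
199.8 282.9 288.6
205.1 285.4 286.6
```

Request:
play_rows --pt "5.5 0 0.4 0 -6.2 0" --pt "5.5 0 -0.2 0 -6.2 0" --pt "5.4 0 -0.8 0 -6.2 0" --pt "5.3 0 -1.4 0 -6.2 0" --pt "5.1 0 -1.9 0 -6.2 0"

```text
time: 26.83
tool_pos: [0.4872, 0.1629, 0.2875]
tool_rot: [0.006, 0.978, -0.036, 0.204]
contact_force: [0.2, -0.6, -0.2]
gripper_width: 0.588
grasp_force: 0.0
```

Request:
play_rows --pt "4.9 0 -2.5 0 -6.2 0" --pt "4.6 0 -3 0 -6.2 0" --pt "4.3 0 -3.4 0 -6.2 0" --pt "3.9 0 -3.9 0 -6.2 0" --pt "0 0 0 0 0 0"

```text
time: 27.25
tool_pos: [0.5039, 0.161, 0.303]
tool_rot: [-0.001, 0.999, -0.038, -0.011]
contact_force: [-0.1, 0.1, -0.4]
gripper_width: 0.584
grasp_force: 0.0
```

Request:
play_rows --pt "21 -0.5 0 0 0 0" --pt "21 -0.5 0 0 0 0" --pt "0 0 0 0 0 0" --pt "0 0 0 0 0 0"

```text
time: 27.58
tool_pos: [0.5425, 0.1598, 0.3029]
tool_rot: [-0.001, 0.999, -0.037, -0.009]
contact_force: [-0.1, 0.1, 0.0]
gripper_width: 0.592
grasp_force: 0.0
```

```bash
python3 - <<'E'
from h import *
p,R=cur(); print(p,R.as_matrix().round(3).tolist(),manip.state()['joint_pos'].round(2))
rows([([.5417,.1592,.255],down(-94)),([.5417,.1592,.2],down(-94))],step=30,ang=6.5)
E
```

```text
[0.54247373 0.15976191 0.30289074] [[0.997, -0.073, -0.017], [-0.073, -0.997, 0.003], [-0.017, -0.002, -1.0]] [ 0.15 -0.11  1.67  0.01  1.59  1.8 ]
[[0.1, 0.4, 23.9, -0.1, 0.5, -0.1], [-0.2, 0.3, 23.9, -0.1, 0.5, -0.1]]
--
[[0.0, 0.0, 27.5, 0.0, 0.0, 0.0], [0.0, 0.0, 27.5, 0.0, 0.0, 0.0]]
--
```

Request:
play_rows --pt "0 0 24 0 0.5 -0.1" --pt "-0.3 0 24 0 0.5 -0.1" --pt "0 0 0 0 0 0"

```text
time: 27.83
tool_pos: [0.538, 0.16, 0.251]
tool_rot: [-0.001, 0.999, -0.034, -0.003]
contact_force: [-1.3, -0.1, -1.7]
gripper_width: 0.585
grasp_force: 0.0
```

Request:
play_rows --pt "0 0 27 0 0 0" --pt "0 0 27 0 0 0" --pt "0 0 10 0 0 0" --pt "0 0 0 0 0 0" --pt "0 0 0 0 0 0"

```text
time: 28.25
tool_pos: [0.5417, 0.1606, 0.1939]
tool_rot: [-0.002, 0.999, -0.034, 0.002]
contact_force: [0.4, 0.1, 0.3]
gripper_width: 0.588
grasp_force: 0.0
```

```bash
python3 - <<'E'
from h import *
p,R=cur(); print(p,R.as_matrix().round(3).tolist(),manip.state()['contact_force'])
f=grab("top"); g=grab("scene")
a=cv2.resize(f['image'][110:210,170:270],(400,400),interpolation=cv2.INTER_CUBIC)
b=cv2.resize(g['image'][150:250,220:320],(400,400),interpolation=cv2.INTER_CUBIC)
cv2.imwrite('pics/c8.png',np.hstack([a,b])[:,:,::-1])
E
```

```text
[0.54173377 0.16064529 0.19391167] [[0.998, -0.069, 0.003], [-0.069, -0.998, 0.003], [0.003, -0.003, -1.0]] [0.360593   0.11939678 0.32313808]
```

View pics/c8.png

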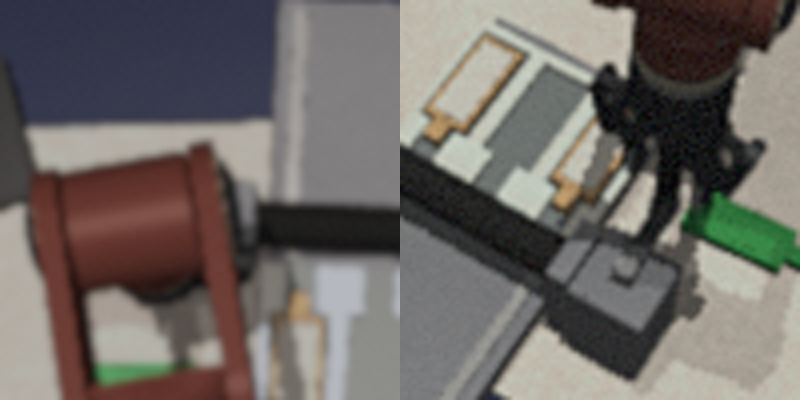

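The jaws straddle the upright grip in the scene crop at (665,195), so I'll close on it.

Request:
play_rows --pt "0 0 0 0 0 0" --pt "0 0 0 0 0 0" --pt "0 0 0 0 0 0" --pt "0 0 0 0 0 0" --pt "0 0 0 0 0 0" --hand 15

```text
time: 28.77
tool_pos: [0.5427, 0.1609, 0.1951]
tool_rot: [-0.002, 0.999, -0.034, 0.003]
contact_force: [-0.1, 0.7, 6.7]
gripper_width: 0.242
grasp_force: 58.5
```

Request:
play_rows --pt "-1 0 0 0 0 0" --pt "0 0 0 0 0 0" --pt "0 0 0 0 0 0"

```text
time: 29.02
tool_pos: [0.5425, 0.1608, 0.1951]
tool_rot: [-0.002, 0.999, -0.034, 0.004]
contact_force: [3.1, 1.0, 5.0]
gripper_width: 0.241
grasp_force: 58.5
```

```bash
python3 - <<'E'
from h import *
# crank path about hub = P0+60d: tool x = press d, tool y = -press y. clockwise: arm dir -x -> +y -> +x -> -y
r=61
P=lambda a:np.array([-r*np.cos(a),-r*np.sin(a)])
out=[[*(np.round(P(np.radians(15*(i+1)))-P(np.radians(15*i)),1).tolist()),0,0,0,0] for i in range(24)]
for i in range(0,24,4): print(out[i:i+4])
E
```

```text
[[2.1, -15.8, 0, 0, 0, 0], [6.1, -14.7, 0, 0, 0, 0], [9.7, -12.6, 0, 0, 0, 0], [12.6, -9.7, 0, 0, 0, 0]]
[[14.7, -6.1, 0, 0, 0, 0], [15.8, -2.1, 0, 0, 0, 0], [15.8, 2.1, 0, 0, 0, 0], [14.7, 6.1, 0, 0, 0, 0]]
[[12.6, 9.7, 0, 0, 0, 0], [9.7, 12.6, 0, 0, 0, 0], [6.1, 14.7, 0, 0, 0, 0], [2.1, 15.8, 0, 0, 0, 0]]
[[-2.1, 15.8, 0, 0, 0, 0], [-6.1, 14.7, 0, 0, 0, 0], [-9.7, 12.6, 0, 0, 0, 0], [-12.6, 9.7, 0, 0, 0, 0]]
[[-14.7, 6.1, 0, 0, 0, 0], [-15.8, 2.1, 0, 0, 0, 0], [-15.8, -2.1, 0, 0, 0, 0], [-14.7, -6.1, 0, 0, 0, 0]]
[[-12.6, -9.7, 0, 0, 0, 0], [-9.7, -12.6, 0, 0, 0, 0], [-6.1, -14.7, 0, 0, 0, 0], [-2.1, -15.8, 0, 0, 0, 0]]
```

Request:
play_rows --pt "2.1 -15.8 0 0 0 0" --pt "6.1 -14.7 0 0 0 0" --pt "0 0 0 0 0 0" --pt "0 0 0 0 0 0"

```text
time: 29.35
tool_pos: [0.5529, 0.1907, 0.1951]
tool_rot: [-0.001, 0.999, -0.034, 0.004]
contact_force: [3.2, -0.9, 6.7]
gripper_width: 0.244
grasp_force: 58.8
```

Request:
play_rows --pt "9.7 -12.6 0 0 0 0" --pt "12.6 -9.7 0 0 0 0" --pt "0 0 0 0 0 0" --pt "0 0 0 0 0 0"

```text
time: 29.68
tool_pos: [0.5767, 0.2108, 0.1951]
tool_rot: [-0.001, 0.999, -0.034, 0.003]
contact_force: [2.1, -0.8, 7.6]
gripper_width: 0.24
grasp_force: 59.0
```

Request:
play_rows --pt "14.7 -6.1 0 0 0 0" --pt "15.8 -2.1 0 0 0 0" --pt "0 0 0 0 0 0" --pt "0 0 0 0 0 0"

```text
time: 30.02
tool_pos: [0.6075, 0.2164, 0.1951]
tool_rot: [-0.001, 0.999, -0.035, 0.003]
contact_force: [0.7, -1.7, 6.8]
gripper_width: 0.241
grasp_force: 59.0
```

Request:
play_rows --pt "15.8 2.1 0 0 0 0" --pt "14.7 6.1 0 0 0 0" --pt "0 0 0 0 0 0" --pt "0 0 0 0 0 0"

```text
time: 30.35
tool_pos: [0.637, 0.2058, 0.1951]
tool_rot: [-0.001, 0.999, -0.035, 0.002]
contact_force: [0.2, -2.2, 6.3]
gripper_width: 0.242
grasp_force: 59.2
```

```bash
python3 - <<'E'
from h import *
p,_=cur(); d=np.array([.9976,-.0698]);n=np.array([.0698,.9976]); P0=np.array([.5427,.1609]); q=p[:2]-(P0+.06*d)
print(np.hypot(*q), np.degrees(np.arctan2(q@n,-q@d)), manip.state()['contact_force'][:2]@(q/np.hypot(*q)))
E
```

```text
0.059946339206501865 121.07872531766441 -1.7218898291510742
```

Request:
play_rows --pt "12.6 9.7 0 0 0 0" --pt "9.7 12.6 0 0 0 0" --pt "0 0 0 0 0 0" --pt "0 0 0 0 0 0"

```text
time: 30.68
tool_pos: [0.6571, 0.1817, 0.1951]
tool_rot: [-0.001, 0.999, -0.035, 0.002]
contact_force: [-1.5, -1.6, 6.6]
gripper_width: 0.243
grasp_force: 59.3
```

Request:
play_rows --pt "6.1 14.7 0 0 0 0" --pt "2.1 15.8 0 0 0 0" --pt "0 0 0 0 0 0" --pt "0 0 0 0 0 0"

```text
time: 31.02
tool_pos: [0.6625, 0.151, 0.1951]
tool_rot: [-0.001, 0.999, -0.035, 0.001]
contact_force: [-2.4, -1.0, 7.9]
gripper_width: 0.24
grasp_force: 59.4
```

Request:
play_rows --pt "-2.1 15.8 0 0 0 0" --pt "-6.1 14.7 0 0 0 0" --pt "0 0 0 0 0 0" --pt "0 0 0 0 0 0"

```text
time: 31.35
tool_pos: [0.6519, 0.1219, 0.1951]
tool_rot: [-0.002, 0.999, -0.035, 0.001]
contact_force: [-2.2, 0.3, 7.1]
gripper_width: 0.244
grasp_force: 59.5
```

```bash
python3 - <<'E'
from h import *
p,_=cur(); d=np.array([.9976,-.0698]);n=np.array([.0698,.9976]); P0=np.array([.5427,.1609]); q=p[:2]-(P0+.06*d)
print(np.hypot(*q), np.degrees(np.arctan2(q@n,-q@d)), manip.state()['contact_force'][:2]@(q/np.hypot(*q)))
f=grab("top"); g=grab("scene")
a=cv2.resize(f['image'][100:200,190:310],(400,400),interpolation=cv2.INTER_CUBIC)
b=cv2.resize(g['image'][140:250,200:310],(400,400),interpolation=cv2.INTER_CUBIC)
cv2.imwrite('pics/c9.png',np.hstack([a,b])[:,:,::-1])
E
```

```text
0.06037218763161757 -148.7431202360014 -1.9831367584666457
```

View pics/c9.png

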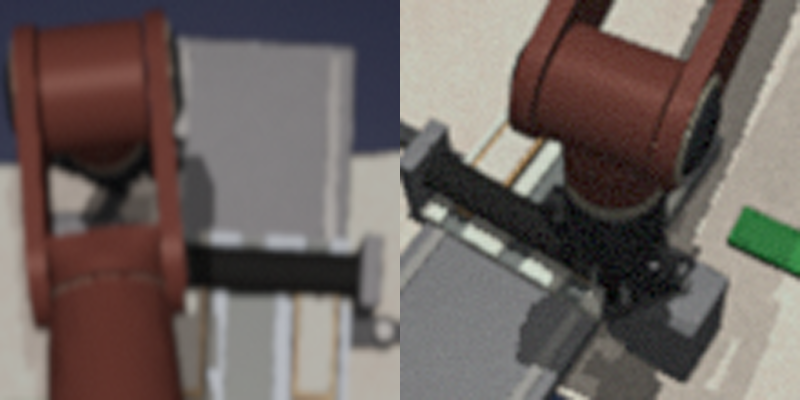

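The bed is advancing under the roller with the plaques lying flat and only small forces. I'll continue cranking.

Request:
play_rows --pt "-9.7 12.6 0 0 0 0" --pt "-12.6 9.7 0 0 0 0" --pt "-14.7 6.1 0 0 0 0" --pt "-15.8 2.1 0 0 0 0" --pt "0 0 0 0 0 0"

```text
time: 31.87
tool_pos: [0.5964, 0.0965, 0.1951]
tool_rot: [-0.003, 0.999, -0.034, 0.002]
contact_force: [-0.7, 3.6, 5.4]
gripper_width: 0.243
grasp_force: 59.6
```

Request:
play_rows --pt "-15.8 -2.1 0 0 0 0" --pt "-14.7 -6.1 0 0 0 0" --pt "-12.6 -9.7 0 0 0 0" --pt "-9.7 -12.6 0 0 0 0" --pt "0 0 0 0 0 0"

```text
time: 32.28
tool_pos: [0.5474, 0.1317, 0.1951]
tool_rot: [-0.003, 0.999, -0.034, 0.004]
contact_force: [3.5, 3.0, 5.8]
gripper_width: 0.247
grasp_force: 59.3
```

Request:
play_rows --pt "-6.1 -14.7 0 0 0 0" --pt "-2.1 -15.8 0 0 0 0" --pt "0 0 0 0 0 0" --pt "0 0 0 0 0 0"

```text
time: 32.62
tool_pos: [0.5424, 0.1614, 0.1951]
tool_rot: [-0.002, 0.999, -0.034, 0.004]
contact_force: [3.4, 1.4, 6.6]
gripper_width: 0.244
grasp_force: 59.1
```

Request:
play_rows --pt "2.1 -15.8 0 0 0 0" --pt "6.1 -14.7 0 0 0 0" --pt "9.7 -12.6 0 0 0 0" --pt "12.6 -9.7 0 0 0 0" --pt "0 0 0 0 0 0"

```text
time: 33.03
tool_pos: [0.5774, 0.2113, 0.1951]
tool_rot: [-0.001, 0.999, -0.034, 0.004]
contact_force: [1.6, -2.6, 7.6]
gripper_width: 0.242
grasp_force: 59.4
```

```bash
cat > st.py <<'E'
from h import *
p,_=cur(); d=np.array([.9976,-.0698]);n=np.array([.0698,.9976]); P0=np.array([.5427,.1609]); q=p[:2]-(P0+.06*d)
print(np.hypot(*q), np.degrees(np.arctan2(q@n,-q@d)), manip.state()['contact_force'][:2]@(q/np.hypot(*q)))
E
python3 st.py
```

```text
0.060104030621424186 61.29895982032591 -3.0449168842211685
```

Request:
play_rows --pt "14.7 -6.1 0 0 0 0" --pt "15.8 -2.1 0 0 0 0" --pt "15.8 2.1 0 0 0 0" --pt "14.7 6.1 0 0 0 0" --pt "0 0 0 0 0 0"

```text
time: 33.45
tool_pos: [0.6379, 0.2051, 0.1951]
tool_rot: [-0.0, 0.999, -0.035, 0.002]
contact_force: [-1.0, -1.7, 8.3]
gripper_width: 0.244
grasp_force: 59.8
```

Request:
play_rows --pt "12.6 9.7 0 0 0 0" --pt "9.7 12.6 0 0 0 0" --pt "6.1 14.7 0 0 0 0" --pt "2.1 15.8 0 0 0 0" --pt "0 0 0 0 0 0"

```text
time: 33.87
tool_pos: [0.6624, 0.15, 0.1951]
tool_rot: [-0.001, 0.999, -0.035, 0.001]
contact_force: [-3.6, -1.5, 8.2]
gripper_width: 0.24
grasp_force: 59.9
```

Request:
play_rows --pt "-2.1 15.8 0 0 0 0" --pt "-6.1 14.7 0 0 0 0" --pt "-9.7 12.6 0 0 0 0" --pt "-12.6 9.7 0 0 0 0" --pt "0 0 0 0 0 0"

```text
time: 34.28
tool_pos: [0.6272, 0.1015, 0.1951]
tool_rot: [-0.002, 0.999, -0.035, 0.001]
contact_force: [-2.7, 2.7, 7.1]
gripper_width: 0.243
grasp_force: 59.7
```

Request:
play_rows --pt "-14.7 6.1 0 0 0 0" --pt "-15.8 2.1 0 0 0 0" --pt "-15.8 -2.1 0 0 0 0" --pt "-14.7 -6.1 0 0 0 0" --pt "0 0 0 0 0 0"

```text
time: 34.7
tool_pos: [0.5671, 0.1077, 0.1951]
tool_rot: [-0.003, 0.999, -0.034, 0.003]
contact_force: [1.0, 3.1, 6.4]
gripper_width: 0.243
grasp_force: 59.9
```

Request:
play_rows --pt "-12.6 -9.7 0 0 0 0" --pt "-9.7 -12.6 0 0 0 0" --pt "-6.1 -14.7 0 0 0 0" --pt "0 0 0 0 0 0" --pt "0 0 0 0 0 0"

```text
time: 35.12
tool_pos: [0.5431, 0.1459, 0.1952]
tool_rot: [-0.002, 0.999, -0.034, 0.004]
contact_force: [2.9, 1.0, 5.6]
gripper_width: 0.238
grasp_force: 59.5
```

```bash
python3 st.py
```

```text
0.060412187934561504 -14.320409125465082 -3.0726247862731157
```

Final 15°, then push on gently against the stop.

Request:
play_rows --pt "-2.1 -15.8 0 0 0 0" --pt "0 0 0 0 0 0" --pt "0 0 0 0 0 0"

```text
time: 35.37
tool_pos: [0.5424, 0.1609, 0.1951]
tool_rot: [-0.002, 0.999, -0.034, 0.004]
contact_force: [3.4, 0.2, 6.0]
gripper_width: 0.246
grasp_force: 59.9
```

Request:
play_rows --pt "0 -2 0 0 0 0" --pt "0 0 0 0 0 0" --pt "0 0 0 0 0 0"

```text
time: 35.62
tool_pos: [0.5424, 0.1613, 0.1951]
tool_rot: [0.0, 0.999, -0.034, 0.004]
contact_force: [2.6, -4.2, 7.9]
gripper_width: 0.243
grasp_force: 60.0
```

Request:
play_rows --pt "0 -2 0 0 0 0" --pt "0 0 0 0 0 0" --pt "0 0 0 0 0 0"

```text
time: 35.87
tool_pos: [0.5425, 0.1617, 0.1951]
tool_rot: [0.002, 0.999, -0.035, 0.003]
contact_force: [1.1, -9.3, 8.5]
gripper_width: 0.242
grasp_force: 60.1
```

```bash
python3 - <<'E'
from h import *
r=49; A=np.radians(np.arange(90,-1,-9))
for a,b in zip(A,A[1:]): print([round(r*(np.cos(b)-np.cos(a)),1),0,round(-r*(np.sin(b)-np.sin(a)),1),0,0,0])
f=grab("top"); print(plaques(f,.056))
E
```

```text
[np.float64(7.7), 0, np.float64(0.6), 0, 0, 0]
[np.float64(7.5), 0, np.float64(1.8), 0, 0, 0]
[np.float64(7.1), 0, np.float64(2.9), 0, 0, 0]
[np.float64(6.6), 0, np.float64(4.0), 0, 0, 0]
[np.float64(5.8), 0, np.float64(5.0), 0, 0, 0]
[np.float64(5.0), 0, np.float64(5.8), 0, 0, 0]
[np.float64(4.0), 0, np.float64(6.6), 0, 0, 0]
[np.float64(2.9), 0, np.float64(7.1), 0, 0, 0]
[np.float64(1.8), 0, np.float64(7.5), 0, 0, 0]
[np.float64(0.6), 0, np.float64(7.7), 0, 0, 0]
[(array([ 0.6832, -0.0822]), array([0.0332, 0.0853]), -4.3), (array([0.6902, 0.0529]), array([0.0339, 0.0853]), -4.3)]
```

Request:
play_rows --pt "1 4 0 0 0 0" --pt "0 0 0 0 0 0" --pt "0 0 0 0 0 0"

```text
time: 36.17
tool_pos: [0.5426, 0.16, 0.1951]
tool_rot: [-0.001, 0.999, -0.035, 0.003]
contact_force: [0.3, -0.8, 7.7]
gripper_width: 0.244
grasp_force: 60.1
```

The bed travelled 0.2198 m, so it is at its stop and the plaques are still flat. Now I'll fold the grip.

Request:
play_rows --pt "7.7 0 0.6 0 0 0" --pt "7.5 0 1.8 0 0 0" --pt "0 0 0 0 0 0"

```text
time: 36.42
tool_pos: [0.5559, 0.1596, 0.192]
tool_rot: [-0.001, 0.999, -0.034, -0.001]
contact_force: [-5.4, 0.8, 10.6]
gripper_width: 0.238
grasp_force: 61.2
```

Request:
play_rows --pt "7.1 0 2.9 0 0 0" --pt "6.6 0 4 0 0 0" --pt "0 0 0 0 0 0"

```text
time: 36.67
tool_pos: [0.5703, 0.1587, 0.185]
tool_rot: [-0.002, 0.999, -0.034, 0.0]
contact_force: [-2.7, 0.4, 7.6]
gripper_width: 0.245
grasp_force: 59.0
```

Request:
play_rows --pt "5.8 0 5 0 0 0" --pt "0 0 0 0 0 0" --pt "0 0 0 0 0 0"

```text
time: 36.92
tool_pos: [0.5764, 0.1584, 0.1802]
tool_rot: [-0.002, 0.999, -0.034, 0.001]
contact_force: [-1.1, 0.8, 8.4]
gripper_width: 0.241
grasp_force: 58.5
```

Request:
play_rows --pt "5 0 5.8 0 0 0" --pt "4 0 6.6 0 0 0" --pt "0 0 0 0 0 0"

```text
time: 37.17
tool_pos: [0.5866, 0.1577, 0.168]
tool_rot: [-0.002, 0.999, -0.034, 0.002]
contact_force: [2.7, -0.1, 7.2]
gripper_width: 0.238
grasp_force: 58.8
```

Request:
play_rows --pt "2.9 0 7.1 0 0 0" --pt "0 0 0 0 0 0" --pt "0 0 0 0 0 0"

```text
time: 37.42
tool_pos: [0.5899, 0.1575, 0.1613]
tool_rot: [-0.002, 0.999, -0.034, 0.003]
contact_force: [4.1, 1.3, 5.8]
gripper_width: 0.24
grasp_force: 58.6
```

Request:
play_rows --pt "1.8 0 6 0 0 0" --pt "0 0 0 0 0 0" --pt "0 0 0 0 0 0"

```text
time: 37.67
tool_pos: [0.592, 0.1573, 0.1557]
tool_rot: [-0.002, 0.999, -0.034, 0.004]
contact_force: [4.4, 0.2, 6.9]
gripper_width: 0.234
grasp_force: 59.2
```

Request:
play_rows --pt "0.4 0 4 0 0 0" --pt "0 0 0 0 0 0" --pt "0 0 0 0 0 0"

```text
time: 37.92
tool_pos: [0.5925, 0.1573, 0.1521]
tool_rot: [-0.002, 0.999, -0.034, 0.004]
contact_force: [4.7, 0.1, 7.2]
gripper_width: 0.24
grasp_force: 59.4
```

Request:
play_rows --pt "0 0 3 0 0 0" --pt "0 0 0 0 0 0" --pt "0 0 0 0 0 0"

```text
time: 38.17
tool_pos: [0.5927, 0.1574, 0.1493]
tool_rot: [-0.002, 0.999, -0.035, 0.004]
contact_force: [4.1, -0.1, 8.5]
gripper_width: 0.24
grasp_force: 59.6
```

Request:
play_rows --pt "0 0 2 0 0 0" --pt "0 0 0 0 0 0" --pt "0 0 0 0 0 0"

```text
time: 38.42
tool_pos: [0.5929, 0.1573, 0.1477]
tool_rot: [-0.002, 0.999, -0.034, 0.004]
contact_force: [4.8, -1.3, 9.4]
gripper_width: 0.237
grasp_force: 60.2
```

Request:
play_rows --pt "0 0 0 0 0 0" --pt "0 0 0 0 0 0" --pt "0 0 0 0 0 0" --hand 40

```text
time: 38.67
tool_pos: [0.5894, 0.1572, 0.1431]
tool_rot: [-0.001, 0.999, -0.034, -0.0]
contact_force: [0.7, -0.4, -0.4]
gripper_width: 0.467
grasp_force: 0.0
```

Request:
play_rows --pt "0 0 -20 0 0 0" --pt "0 0 -40 0 0 0" --pt "0 0 0 0 0 0"

```text
time: 38.92
tool_pos: [0.5932, 0.1576, 0.2114]
tool_rot: [-0.002, 0.999, -0.034, 0.006]
contact_force: [1.8, 1.2, 3.4]
gripper_width: 0.477
grasp_force: 0.0
```

Request:
play_rows --pt "22 0 0 0 0 0" --pt "0 0 0 0 0 0" --pt "0 0 0 0 0 0" --pt "0 0 0 0 0 0" --hand 0

```text
time: 39.25
tool_pos: [0.6117, 0.1556, 0.2035]
tool_rot: [-0.001, 0.999, -0.034, 0.0]
contact_force: [0.8, 0.5, 0.6]
gripper_width: -0.001
grasp_force: 0.2
```

Request:
play_rows --pt "0 0 18 0 0 0" --pt "0 0 4 0 0 0" --pt "0 0 0 0 0 0" --pt "0 0 0 0 0 0"

```text
time: 39.58
tool_pos: [0.6116, 0.1557, 0.182]
tool_rot: [-0.001, 0.999, -0.034, 0.0]
contact_force: [-0.4, 0.4, 0.6]
gripper_width: 0.001
grasp_force: 0.0
```

Tip at about 0.168, with the sleeve top when flat at 0.162. I'll press down in small steps.

Request:
play_rows --pt "0 0 3 0 0 0" --pt "0 0 0 0 0 0" --pt "0 0 0 0 0 0"

```text
time: 39.83
tool_pos: [0.6126, 0.1558, 0.1801]
tool_rot: [-0.002, 0.999, -0.034, 0.002]
contact_force: [-1.2, 0.7, 0.3]
gripper_width: 0.0
grasp_force: 0.0
```

Request:
play_rows --pt "0 0 2 0 0 0" --pt "0 0 0 0 0 0" --pt "0 0 0 0 0 0"

```text
time: 40.08
tool_pos: [0.6128, 0.1558, 0.1781]
tool_rot: [-0.002, 0.999, -0.034, 0.002]
contact_force: [-0.2, -0.5, -0.3]
gripper_width: 0.002
grasp_force: 0.3
```

Request:
play_rows --pt "0 0 2 0 0 0" --pt "0 0 0 0 0 0" --pt "0 0 0 0 0 0"

```text
time: 40.33
tool_pos: [0.6128, 0.1557, 0.1759]
tool_rot: [-0.002, 0.999, -0.034, 0.002]
contact_force: [0.6, 0.4, 0.0]
gripper_width: 0.002
grasp_force: 0.5
```

Request:
play_rows --pt "0 0 1 0 0 0" --pt "0 0 0 0 0 0" --pt "0 0 0 0 0 0"

```text
time: 40.58
tool_pos: [0.6129, 0.1558, 0.1754]
tool_rot: [-0.002, 0.999, -0.034, 0.002]
contact_force: [0.6, -0.5, 4.3]
gripper_width: 0.0
grasp_force: 1.9
```

Request:
play_rows --pt "0 0 2 0 0 0" --pt "0 0 0 0 0 0" --pt "0 0 0 0 0 0"

```text
time: 40.83
tool_pos: [0.6131, 0.1559, 0.1746]
tool_rot: [-0.002, 0.999, -0.034, 0.002]
contact_force: [-1.3, 0.7, 7.5]
gripper_width: 0.004
grasp_force: 4.0
```

Request:
play_rows --pt "0 0 -10 0 0 0" --pt "0 0 -40 0 0 0" --pt "0 0 -40 0 0 0" --pt "-30 -10 -20 0 0 0" --pt "-30 -30 0 0 0 0"

```text
time: 41.25
tool_pos: [0.5581, 0.1972, 0.2897]
tool_rot: [-0.002, 0.999, -0.037, 0.007]
contact_force: [0.7, 1.5, 1.1]
gripper_width: 0.004
grasp_force: 0.0
```

Request:
play_rows --pt "-30 -30 0 0 0 0" --pt "-30 -30 0 0 0 0" --pt "-20 -35 0 0 0 0" --pt "0 -35 0 0 0 0" --pt "0 -35 0 0 0 0"

```text
time: 41.67
tool_pos: [0.4864, 0.3694, 0.2829]
tool_rot: [-0.001, 0.999, -0.034, 0.001]
contact_force: [0.7, -0.5, 0.3]
gripper_width: -0.001
grasp_force: 0.0
```

```bash
python3 - <<'E'
from h import *
f=grab("top"); g=grab("scene"); print(plaques(f,.056),plaques(g,.056))
a=cv2.resize(f['image'][90:220,200:340],(400,400),interpolation=cv2.INTER_CUBIC)
b=cv2.resize(g['image'][130:270,170:310],(400,400),interpolation=cv2.INTER_CUBIC)
cv2.imwrite('pics/c10.png',np.hstack([a,b])[:,:,::-1])
E
```

```text
[(array([ 0.6832, -0.0819]), array([0.0339, 0.0856]), -4.5), (array([0.6901, 0.053 ]), array([0.0344, 0.0853]), -4.2)] [(array([0.6892, 0.0543]), array([0.0338, 0.0862]), -3.9), (array([ 0.6825, -0.0807]), array([0.0335, 0.0855]), -4.8)]
```

View pics/c10.png

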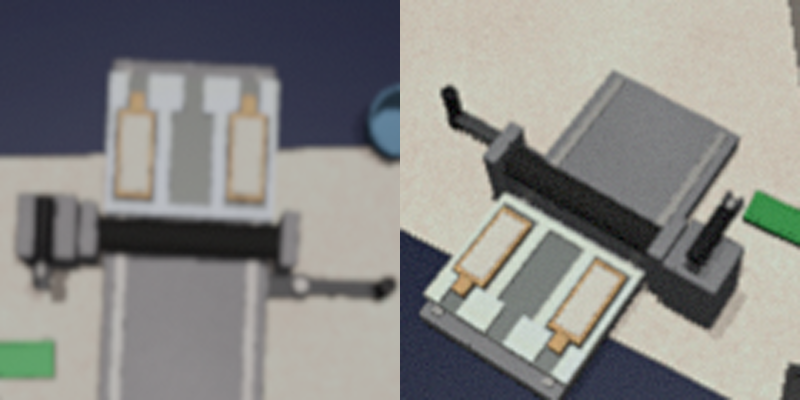

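Everything is in place: the bed is at its far end, the plaques lie flat, the leg is out and the grip is folded. Handing in.

```bash
python3 -c "
from h import *
print(manip.job_done())"
```

```text
the job is handed in; nothing more can be done
None
```

I handed the job in at about 42 s of the 208 s allowed, with the leg out at its stop, both plaques flat in slots 1 and 3, the bed cranked to its far stop (0.22 m measured) and the grip folded flat; my first try at one plaque closed on its top and nudged it about 5 mm before I re-grasped it.

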